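# Hang the roller hanger on the gravity rail

### The arm

A 6-joint arm with a two-finger parallel gripper is mounted at the origin on the work surface. World frame = base frame: x ahead of the robot, y to its left, z up, the work surface at z = 0. Lengths are in m, angles in degrees, forces in N, time in s.
With the tool pointing down it reaches from about 0.35 to 0.875 m from the base axis. Payload 4.2 kg.
Tool frame: the origin (TCP) lies on the centre line of the jaws, within the pads' length; the fingertips stand 11 mm ahead of it and the grasp point (between the pads) lies 8 mm behind it; y points along the fingers, z is the direction in which the jaws open and shut, and the axes are right-handed (so a half turn about y gives the same grasp; the last joint's range is limited). The gripper opens to 87 mm and grips with 3 to 60 N. Pads are 19 mm wide; open, the fingers measure 117 mm over their backs; the gripper's body (75 mm by 190 mm) begins 51 mm behind the grasp point.
Start: joints at [-57.433, 22.042, 0.453, 0, -68.411, -14.817], TCP at [0.191, -0.595, 0.234] pointing down, gripper open.
Joint ranges: [-179.83, 179.83], [-69.29, 118.12], [-61.27, 80.66], [-181.25, 117.63], [-171.15, -9.14], [-177.46, 177.46]. Speed limits (degrees/s): [159.86, 159.86, 180, 180, 180, 180].

### API

Orientations are given as a 3x3 rotation matrix whose columns are the frame's x, y, z axes.
In Python, from station import r, optics gives the robot as it stands. The module is installed in compiled form; this text tells all that it offers.
- The arm moves only by the tool step_arm, never from a script. Its argument "moves" is a list that holds one entry, the list of rows, each a list of 7 numbers: the turn, a rotation vector about the tool's x, y, z in rad, then the shift along the tool's x, y, z in cm, then the opening in per cent of the stroke, from 0 (shut) to 100 (fully open). A call has exactly 5 rows; each row is the pose to reach, as a shift and turn from the pose commanded when the call began, along the tool's axes at that moment; what a row does not reach only later rows make up. A row lasts 1/12 s, in which the tool goes at most 41.7 mm and 7.16 degrees, less where a joint would pass 70% of its speed; a pose out of reach is approached as far as the arm can. A call with a gripper value outside its range is refused whole. The fingers move at their own pace and stop on an object; the grip force is fixed at half the most. Time passes only in rows, so rows that repeat a pose let the fingers close, or fill a call up. It gives the time, the measured TCP pose, the force and the opening at its end, in the units of the state.
- r.sense(): the state, without advancing time (a new reading comes with each control period).
- optics.capture(name): name is "scene" or "top" or "wrist"; returns a dict with "image" (420x560x3 uint8, red, green, blue), "fov_y" (degrees; the focal length in pixels is half the picture's height over the tangent of half this angle, whatever the lens; pixels are square), "cx", "cy" (the principal point, pixels), "cam_to_world" (4x4, takes a point from camera to world coordinates). Camera axes: x right, y down, z forward; pixel columns grow to the right and rows downward; lengths in m; the calibration is good to about 2 mm. A picture is of the moment at which its call begins. There is no depth.
- r.finish_job(): hands the job in, once; it reports no verdict.
The state is a dict: "time_s": time; "joints": joint angles; "joint_velocities": joint speeds; "effort": joint torques, N m; "tcp_pos": TCP position; "ee_rot": TCP orientation; "wrist_force": force on the tool from outside, world axes, zero at the start; "moment": the same for the moment, N m; "gripper_width": opening from 0.0 (shut) to 1.0 (fully open).
Only numpy, scipy, OpenCV 4.12 (cv2) and the standard library are available. Lean on these libraries where they do the work, as an engineer would, in place of code of your own. Each camera call takes 0.05 s, during which the arm holds its last target.

### The job

Pick up the roller hanger with the biscuit house by its knob, hook it over the level loading end of the rail and gently let it down by feel until the rail carries it while you still hold it; the rail may be clamped about a centimetre off, so never press it hard (15 N at most). Then ease it just over the little hump and let go early, so that it rolls down the slope on its own to rest against the stop. Keep it upright and leave everything else alone.

Things in the scene. Friction and masses are not known exactly. Their poses are not given: they have to be found in the camera images.
- hanger_knob (a point): Centre of the grey square grip knob (18 x 18 mm, 46 mm tall) on top of the roller hanger, a C-shaped aluminium hook of about 0.5 kg, 178 mm tall, standing upright on its tray: this point starts 155 mm above the table. Axes: z up; y along its two in-line wheels (the way it runs); x across, out of the hook's open side, roughly away from the robot at the start. Not reported while held.
- hanger: The hanger; origin under its middle, axes as the knob's. Heights in mm: tray (x -30 to 38, y +-42) 0 to 6; biscuit house fixed on it, to 42; two V-grooved wheels at y = +-22, outer radius 17, axles at 107; plates to 132; knob 132 to 178. Spine, an upright plate, at x = -32.5 to -27.5, y +-13. Mouth: open to +x, from 42 (house ridge) to 90 (wheel rims).
- hanger_seat (a point): Point of the hanger 67.75 mm straight below the knob's centre, same axes: where the rail's centre line runs when both wheels sit on it. When the spine's inner face touches the side of the level rail, this point is 20.5 mm beyond (+x of) the rail's centre line.
- stand: Rail stand, fixed: base plate 90 x 470 x 10 mm, a post at each end, and between them a round steel rail, 14 mm thick. Origin: centre of its underside; z up, y along the rail to its higher, loading end, x across, away from the robot. Rail and stop are clamped somewhere along 45-degree slots, up to 12 mm higher and as much farther in +x, or lower and nearer: NOT reported, find it by feel or sight. Rubber mounts give 1 mm per 4 N down.
- load_point (a point): Nominal middle of the level loading part, on the rail's nominal centre line, 205 mm up, at y = +105 mm of the stand; axes as the stand's. Fixed to the base: the true rail is off by up to 12 mm in x and z. Level from y = +178 to +50 mm; a hanger stays where it is put there. End blocks lie beyond y = +178 and below the rail's top; no support between.
- hump_top (a point): Nominal centre line of the rail at the hump, y = +35 mm of the stand, axes as the stand's. From y = +50 the rail rises 4 mm to here, then falls at 9 degrees towards -y. It takes about 1 to 2 N, pushed low on the knob, to roll the hanger over. With its middle beyond y = 10 mm it rolls on by itself at 0.05 to 0.3 m/s.
- stop_face (a point): Nominal point where the rail's centre line meets the uphill face of the stop, a dark steel block 36 mm wide, 36 mm long, rising about 35 mm above the rail, y = -175 mm of the stand, axes as the stand's. The hanger comes to rest with its lower wheel against it, its middle about 39 mm uphill of it.
- house_a: biscuit house decoration, 60 x 56 mm, 62 mm tall, standing; origin at the centre of its underside. Bystander, leave it
- house_b: biscuit house decoration, 60 x 56 mm, 62 mm tall, standing; origin at the centre of its underside. Bystander, leave it
- tree_a: iced tree figure, a cone 55 mm tall, 32 mm wide; origin at the centre of its underside. Bystander, leave it standing; it stands on the stand's base plate, under the rail
- tree_b: iced tree figure, a cone 70 mm tall, 41 mm wide; origin at the centre of its underside. Bystander, leave it
- tree_c: iced tree figure, a cone 70 mm tall, 41 mm wide; origin at the centre of its underside. Bystander, leave it
- jar: clear closed jar, 64 mm across, 85 mm tall; origin at the centre of its underside. Bystander, leave it
- tape: cardboard ring, 90 mm across, 24 mm tall, lying; origin at the centre of its underside. Bystander, leave it
- spatula: spatula lying on the table. Bystander, leave it
Things that resemble listed ones, but are neither listed nor needed, are in the scene too. There is more than one size of the hanger; the one meant has the size given above.

How it is judged (in metres and radians):
On the way, in this order (a step that is already met when the one before it is completed fails the run):
1. the hanger's wheels rest on the level loading part of the rail while it is still held (contact force between hanger and stand above 1.5 N and contact force between the fingers and hanger above 0.3 N and y of hanger_seat in the frame of stand between 0.075 and 0.14 m and z of hanger_seat in the frame of stand between 0.186 and 0.224 m and x of hanger_seat in the frame of stand between -0.017 and 0.017 m), for 0.2 s.
2. past the hump, the hanger rolls down the slope by itself, untouched, well before the stop (contact force between the fingers and hanger below 0.05 N and contact force between hanger and stand above 1 N and y of hanger_seat in the frame of stand between -0.105 and 0.012 m and linear speed of hanger above 0.01 m/s), for 0.1 s.
At the end, for the whole second after the job is handed in: The hanger hangs on the rail by its wheels, upright within 17 degrees, at rest and released, its lower wheel against the stop (its middle within about 10 mm of that place) (y of hanger_seat in the frame of stand between -0.145 and -0.126 m and z of hanger_seat in the frame of stand between 0.162 and 0.206 m and x of hanger_seat in the frame of stand between -0.019 and 0.019 m and angle between hanger's own z axis and vertical below 0.3 rad and contact force between hanger and stand above 1.5 N and linear speed of hanger below 0.02 m/s); the robot touches nothing.
It fails at once if the hanger is pressed against the rail or its stand with more than 15 N by the hand (contact force between hanger and stand above 15 N and contact force between the fingers and hanger above 0.3 N).
It fails at once if the gripper or arm presses on the rail stand with more than 15 N (contact force between the arm and stand above 15 N).
It fails at once if the hanger with its house is tipped by more than 40 degrees (angle between hanger's own z axis and vertical above 0.7 rad).
It fails at once if a bystander is moved by more than 20 mm (distance of any of house_a, house_b, tree_a, tree_b, tree_c, jar, tape, spatula from where it was at the start of the episode above 0.02 m).
It also fails if it takes over 72 s, if anything falls off the work surface, if the arm or the gripper's body presses on something with over 40 N, if the wrist force passes 120 N, or if a joint passes its speed limit or range.

## Working session

There is one attempt and no reset: what is moved stays moved. The work goes in short steps, Python scripts to look and compute and a tool call to move; the robot and the scene stay as the last step left them, time stands still between calls to the robot, and variables do not carry over. Pictures are saved under pics/ and viewed, and the job is handed in when it is done.

Besides the shell and the picture viewer there is one more tool, called after ">>>" as a command line: name --argument value ..., lists and objects as JSON in quotes. step_arm: Moves the arm, as the interface text tells. Its arguments: {"type":"object","properties":{"moves":{"type":"array"}},"required":["moves"]}

```bash
mkdir -p pics; cat > h.py <<'E'
import numpy as np, cv2, json
from station import r, optics
def cap(n,f=None):
    c=optics.capture(n)
    if f: cv2.imwrite('pics/'+f,c['image'][:,:,::-1])
    c['f']=210/np.tan(np.radians(c['fov_y'])/2)
    return c
def ray(c,u,v):
    T=np.array(c['cam_to_world']); d=T[:3,:3]@np.array([(u-c['cx'])/c['f'],(v-c['cy'])/c['f'],1]); return T[:3,3],d
def atz(c,u,v,z):
    o,d=ray(c,u,v); return o+d*(z-o[2])/d[2]
def proj(c,p):
    T=np.array(c['cam_to_world']); q=T[:3,:3].T@(np.array(p)-T[:3,3]); return np.array([c['cx']+c['f']*q[0]/q[2],c['cy']+c['f']*q[1]/q[2]])
E
python3 - <<'E'
from h import *
for n in ['scene','top','wrist']:
    c=cap(n,n+'0.png'); print(n,c['fov_y'],c['cx'],c['cy'],np.round(c['cam_to_world'],4).tolist())
s=r.sense();print(s)
E
```

```text
scene 49.45199694115995 284.52555466824964 209.44361896801865 [[0.8017, 0.3127, -0.5095, 1.1332], [0.5977, -0.4351, 0.6734, -0.8763], [-0.0111, -0.8443, -0.5357, 0.8401], [0.0, 0.0, 0.0, 1.0]]
top 46.23549577948009 277.4974194727842 210.9120477214174 [[-0.0236, -0.9962, 0.0843, 0.3492], [-0.9997, 0.0237, 0.0005, -0.0133], [-0.0025, -0.0842, -0.9964, 1.8363], [0.0, 0.0, 0.0, 1.0]]
wrist 61.5204723551368 286.2328994749568 206.6683333063752 [[-0.3049, 0.9153, 0.263, 0.1182], [0.9524, 0.2921, 0.0874, -0.6181], [0.0031, 0.2771, -0.9608, 0.3824], [0.0, 0.0, 0.0, 1.0]]
{'time_s': 0.15, 'joints': array([-5.74329844e+01,  2.20794947e+01,  3.97740778e-01, -1.80620460e-02,
       -6.84139910e+01, -1.48160564e+01]), 'joint_velocities': array([-0.02776859, -0.02374737,  0.09408374,  0.14558994, -0.0140048 ,
       -0.06081821]), 'effort': array([-1.03752948e-04, -3.91053021e+01,  1.87587082e+01,  4.22231331e+00,
        1.23669489e-02, -1.43406396e-04]), 'tcp_pos': array([ 0.19040957, -0.59482058,  0.23272929]), 'ee_rot': array([[ 9.52426076e-01, -6.52458897e-04, -3.04769001e-01],
       [ 3.04769665e-01,  1.56608454e-03,  9.52424799e-01],
       [-1.44124015e-04, -9.99998561e-01,  1.69042943e-03]]), 'wrist_force': array([ 0.53723428, -0.19538958,  0.05771134]), 'moment': array([ 0.02782348, -0.00107153, -0.0273947 ]), 'gripper_width': 0.999722818929221}
```

View pics/scene0.png

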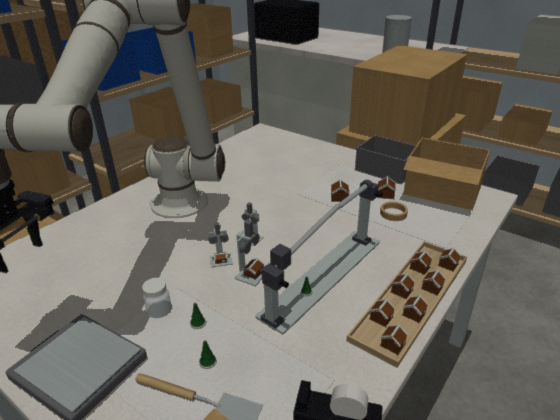

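View pics/top0.png

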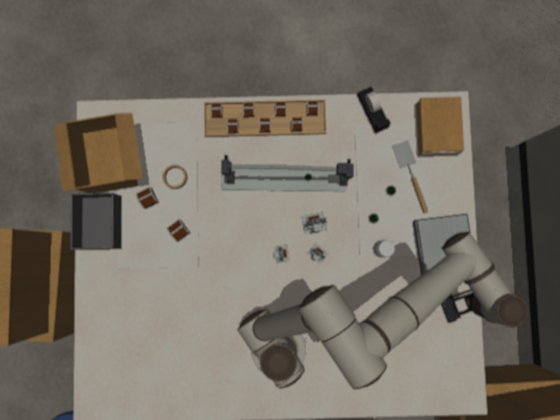

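View pics/wrist0.png

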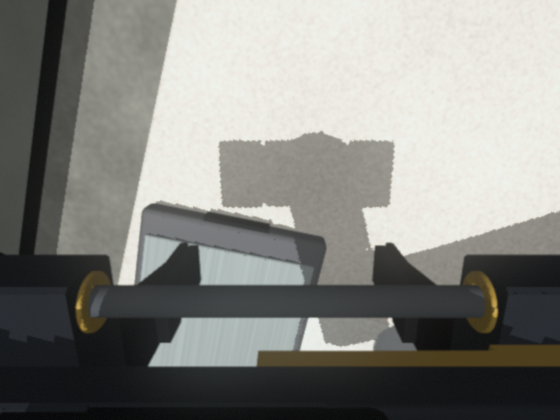

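```bash
python3 - <<'E'
import cv2,numpy as np
a=cv2.imread('pics/scene0.png'); b=cv2.imread('pics/top0.png')
c1=cv2.resize(a[185:335,190:400],(784,560),interpolation=cv2.INTER_CUBIC)
cv2.imwrite('pics/c1.png',c1)
cv2.imwrite('pics/c2.png',cv2.resize(b[145:275,210:370],None,fx=4.6,fy=4.6,interpolation=cv2.INTER_CUBIC))
from h import *
E
```

```text
(no output)
```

View pics/c1.png

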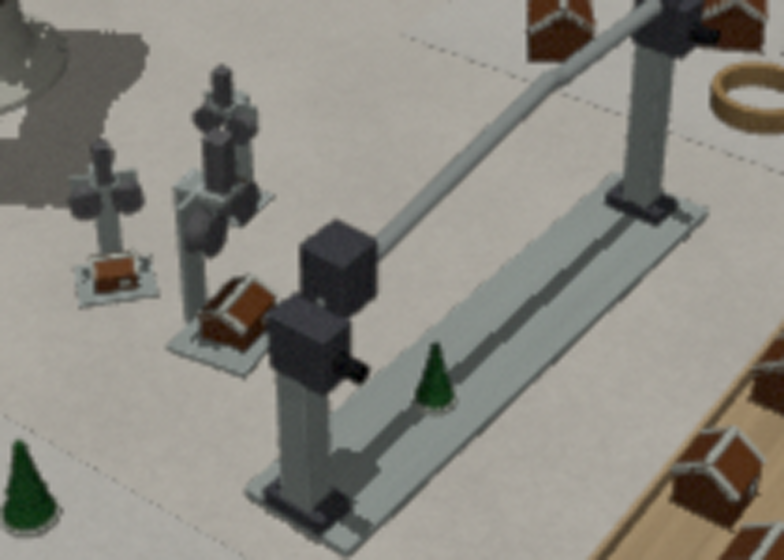

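View pics/c2.png

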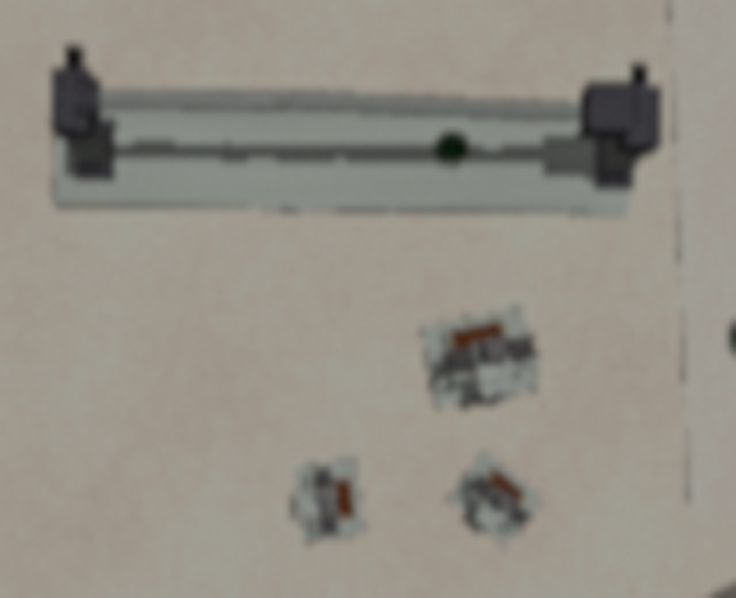

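```bash
python3 - <<'E'
from h import *
c=cap('top');s=cap('scene')
f=lambda u,v:(210+u/4.6,145+v/4.6); g=lambda u,v:(190+u/3.733,185+v/3.733)
cs=np.array([atz(c,*f(*p),0.006) for p in [(422,325),(518,308),(540,390),(437,408)]]);print(cs.round(4),cs.mean(0))
d=cs[0]-cs[1];d2=cs[3]-cs[2];print([np.degrees(np.arctan2(*-(x[:2]))) for x in(d,d2)],np.linalg.norm(d),np.linalg.norm(cs[0]-cs[3]))
print('knob top from scene',atz(s,*g(219,135),0.178),atz(s,*g(219,162),0.155))
b=np.array([atz(c,*f(*p),0.010) for p in [(55,208),(627,213),(103,90)]]);print('base',b.round(4))
b=np.array([atz(s,*g(*p),0.010) for p in [(247,492),(348,553),(708,210),(610,172)]]);print('base s',b.round(4),b.mean(0))
print('block',np.array([atz(s,*g(*p),0.0) for p in [(348,560),(247,498)]]))
E
```

```text
[[ 0.4841 -0.1023  0.006 ]
 [ 0.4961 -0.1806  0.006 ]
 [ 0.4291 -0.1963  0.006 ]
 [ 0.4165 -0.1126  0.006 ]] [ 0.45646224 -0.14793928  0.006     ]
[np.float64(171.29732705613807), np.float64(171.45249010242753)] 0.0791596091636193 0.06832489725833085
knob top from scene [ 0.46157605 -0.14439     0.178     ] [ 0.46053666 -0.14505647  0.155     ]
base [[ 0.5862  0.1935  0.01  ]
 [ 0.5711 -0.2711  0.01  ]
 [ 0.6824  0.153   0.01  ]]
base s [[ 0.5837 -0.2724  0.01  ]
 [ 0.6697 -0.2753  0.01  ]
 [ 0.6875  0.1913  0.01  ]
 [ 0.5961  0.1918  0.01  ]] [ 0.63424946 -0.04114797  0.01      ]
block [[ 6.67607808e-01 -2.72762479e-01  0.00000000e+00]
 [ 5.80538218e-01 -2.69391853e-01  1.11022302e-16]]
```

>>> step_arm --moves '[[[0,-0.107,0,2.96,-0.46,2.62,100],[0,-0.214,0,5.92,-0.92,5.24,100],[0,-0.321,0,8.88,-1.38,7.86,100],[0,-0.428,0,11.84,-1.84,10.48,100],[0,-0.535,0,14.8,-2.3,13.1,100]]]'

```text
time_s: 0.67
tcp_pos: [0.292, -0.4237, 0.2566]
ee_rot: [[0.66, -0.0, -0.751], [0.751, 0.0, 0.66], [0.0, -1.0, 0.0]]
wrist_force: [0.5, 0.1, 0.7]
gripper_width: 1.001
```

```bash
cat > m.py <<'E'
from h import *
from scipy.spatial.transform import Rotation as R
def goto(p,jaw,pitch=0,quiet=False):
    """p tcp target; jaw heading deg of tool z. prints tool-frame turn & shift"""
    s=r.sense();E=s['ee_rot'];a=np.radians(jaw)
    z=np.array([np.cos(a),np.sin(a),0]);y=np.array([0,0,-1.]);x=np.cross(y,z)
    T=np.stack([x,y,z],1)
    w=R.from_matrix(E.T@T).as_rotvec();d=E.T@(np.array(p)-s['tcp_pos'])*100
    print('t',s['time_s'],'tcp',s['tcp_pos'].round(4),'jaw',np.degrees(np.arctan2(E[1,2],E[0,2])).round(2),'F',s['wrist_force'].round(2),'w',round(float(s['gripper_width']),3))
    print('turn',w.round(4),'deg',np.degrees(np.linalg.norm(w)).round(1),'shift cm',d.round(2),'len',np.linalg.norm(d).round(2))
E
python3 -c "
from m import *
goto([.455,-.147,.30],188.7)"
```

```text
t 0.6667 tcp [ 0.292  -0.4237  0.2566] jaw 138.67 F [0.48 0.1  0.66] w 1.001
turn [-1.000e-04 -8.732e-01  1.000e-04] deg 50.0 shift cm [31.55 -4.34  6.03] len 32.41
```

>>> step_arm --moves '[[[0,-0.109,0,3.94,-0.54,0.75,100],[0,-0.218,0,7.88,-1.08,1.5,100],[0,-0.327,0,11.8,-1.63,2.26,100],[0,-0.436,0,15.8,-2.17,3.0,100],[0,-0.545,0,19.7,-2.71,3.77,100]]]'

```text
time_s: 1.08
tcp_pos: [0.3947, -0.2511, 0.2842]
ee_rot: [[0.175, 0.001, -0.985], [0.985, -0.0, 0.175], [-0.0, -1.0, -0.001]]
wrist_force: [0.8, -0.6, 0.9]
gripper_width: 1.002
```

```bash
python3 -c "
from m import *
goto([.455,-.147,.30],188.7)"
```

```text
t 1.0833 tcp [ 0.3947 -0.2511  0.2842] jaw 169.94 F [ 0.81 -0.63  0.87] w 1.002
turn [ 7.000e-04 -3.274e-01 -1.000e-04] deg 18.8 shift cm [11.3  -1.58 -4.12] len 12.14
```

>>> step_arm --moves '[[[0,-0.08,0,2.83,-0.4,-1.03,100],[0,-0.16,0,5.65,-0.8,-2.06,100],[0,-0.25,0,8.5,-1.2,-3.1,100],[0,-0.327,0,11.3,-1.58,-4.12,100],[0,-0.327,0,11.3,-1.58,-4.12,100]]]'

```text
time_s: 1.5
tcp_pos: [0.4575, -0.1461, 0.3001]
ee_rot: [[-0.153, 0.003, -0.988], [0.988, 0.0, -0.153], [-0.0, -1.0, -0.003]]
wrist_force: [0.0, -0.2, 1.1]
gripper_width: 1.001
```

```bash
python3 -c "
from m import *
goto([.455,-.147,.30],188.7)
cap('wrist','w1.png');cap('scene','s1.png')"
```

```text
t 1.5 tcp [ 0.4575 -0.1461  0.3001] jaw -171.22 F [ 0.03 -0.22  1.1 ] w 1.001
turn [ 0.0027  0.0015 -0.0001] deg 0.2 shift cm [-0.05  0.01  0.26] len 0.27
```

View pics/w1.png

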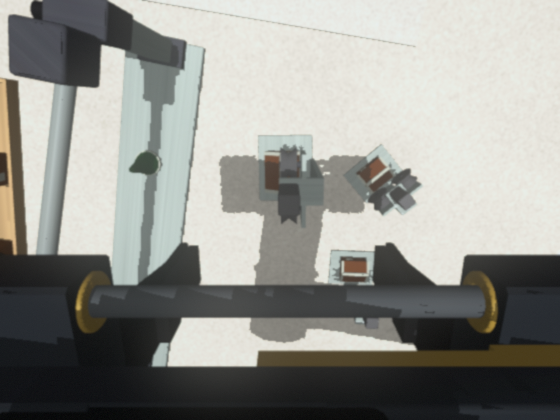

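View pics/s1.png

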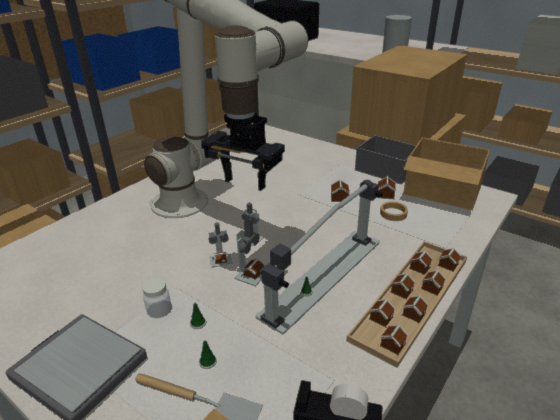

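```bash
python3 - <<'E'
from m import *
s=r.sense();w=cap('wrist');sc=cap('scene');t=cap('top','t1.png')
print(np.round(w['cam_to_world'],3))
for p in [s['tcp_pos'],[.4525,-.1485,.155],[.4565,-.148,.006]]: print(p,proj(w,p),proj(sc,p),proj(t,p))
cv2.imwrite('pics/w1c.png',cv2.resize(w['image'][120:240,200:440][:,:,::-1],None,fx=3.3,fy=3.3,interpolation=cv2.INTER_CUBIC))
E
```

```text
[[-0.989 -0.141 -0.042  0.467]
 [-0.147  0.95   0.276 -0.224]
 [ 0.001  0.279 -0.96   0.449]
 [ 0.     0.     0.     1.   ]]
[ 0.45531519 -0.14833595  0.29938364] [286.74477038 273.57887343] [243.07244585 180.20181877] [321.05020018 217.47578602]
[0.4525, -0.1485, 0.155] [289.54446268 196.48937654] [245.49880436 227.98454223] [317.50839591 221.2867983 ]
[0.4565, -0.148, 0.006] [285.14233896 166.82449541] [249.71453483 271.97330935] [314.20059296 222.74684083]
```

View pics/w1c.png

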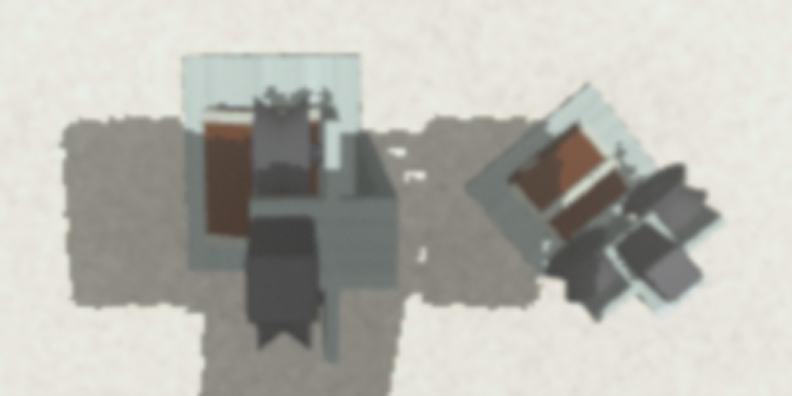

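View pics/t1.png

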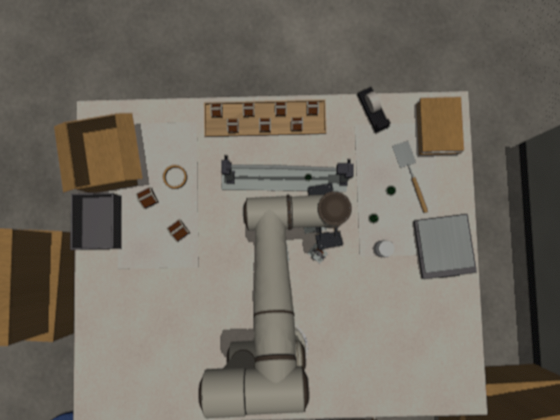

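```bash
cat >> h.py <<'E'
def hmodel(k,yaw):
    """k: hanger origin (x,y,z0), yaw deg; returns list of polylines in world"""
    a=np.radians(yaw);X=np.array([np.cos(a),np.sin(a),0]);Y=np.array([-np.sin(a),np.cos(a),0]);Z=np.array([0,0,1.])
    W=lambda p:np.array(k)+p[0]*X+p[1]*Y+p[2]*Z
    L=[]
    def rect(x0,x1,y0,y1,z): L.append([W((x,y,z)) for x,y in [(x0,y0),(x1,y0),(x1,y1),(x0,y1),(x0,y0)]])
    rect(-.03,.038,-.042,.042,.006);rect(-.009,.009,-.009,.009,.178);rect(-.009,.009,-.009,.009,.132)
    t=np.linspace(0,2*np.pi,25)
    for y0 in(-.022,.022): L.append([W((0,y0+.017*np.cos(q),.107+.017*np.sin(q))) for q in t])
    rect(-.0325,-.0275,-.013,.013,.132)
    return L
def overlay(c,polys,box,s,f,col=(0,255,255)):
    x0,y0,x1,y1=box
    im=cv2.resize(np.ascontiguousarray(c['image'][y0:y1,x0:x1,::-1]),None,fx=s,fy=s,interpolation=cv2.INTER_CUBIC)
    for L in polys:
        q=np.array([(proj(c,p)-[x0-.5,y0-.5])*s for p in L]).round().astype(int)
        cv2.polylines(im,[q],False,col,1)
    cv2.imwrite('pics/'+f,im)
E
python3 - <<'E'
from h import *
w=cap('wrist');s=cap('scene')
P=hmodel((.4555,-.148,0),8.6)
overlay(w,P,(200,120,440,240),3.3,'o1.png')
overlay(s,P,(200,180,340,300),5,'o2.png')
E
```

```text
(no output)
```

View pics/o1.png

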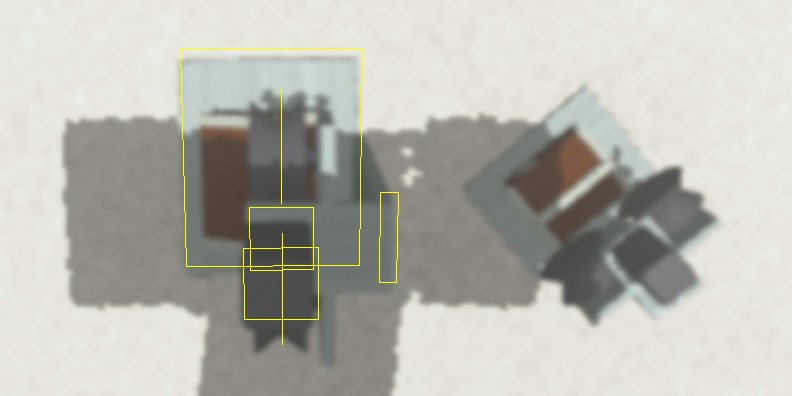

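View pics/o2.png

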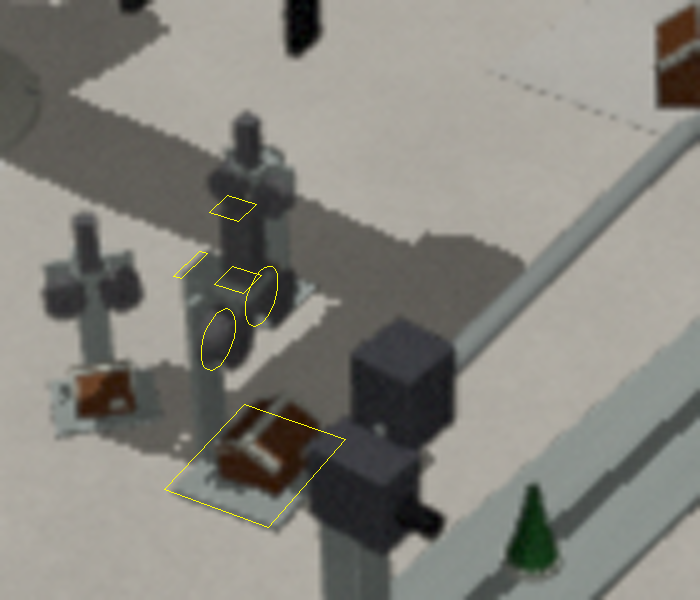

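```bash
python3 -c "
from m import *
goto([.455,-.1455,.149],188.6)"
```

```text
t 1.85 tcp [ 0.4544 -0.1501  0.2993] jaw -171.74 F [-0.5   0.78  0.97] w 1.003
turn [-0.0004 -0.006   0.    ] deg 0.3 shift cm [ 0.44 15.03 -0.13] len 15.04
```

>>> step_arm --moves '[[[0,0,0,0.3,3,0,60],[0,0,0,0.3,6,0,60],[0,0,0,0.3,9,0,60],[0,0,0,0.3,10.5,0,60],[0,0,0,0.3,10.5,0,60]]]'

```text
time_s: 2.27
tcp_pos: [0.4516, -0.1468, 0.1908]
ee_rot: [[-0.143, -0.009, -0.99], [0.99, 0.001, -0.143], [0.002, -1.0, 0.008]]
wrist_force: [0.1, -0.3, 0.7]
gripper_width: 0.704
```

```bash
python3 -c "
from m import *
goto([.455,-.1455,.149],188.6)
w=cap('wrist','w2.png')
goto([.455,-.1455,.149],188.6)
"
```

```text
t 2.2667 tcp [ 0.4516 -0.1468  0.1908] jaw -171.77 F [ 0.13 -0.25  0.71] w 0.704
turn [-0.0083 -0.0064  0.0021] deg 0.6 shift cm [ 0.07  4.18 -0.39] len 4.2
t 2.3167 tcp [ 0.4533 -0.147   0.1931] jaw -171.72 F [-0.3  -0.55  0.45] w 0.67
turn [-0.0041 -0.0055  0.0004] deg 0.4 shift cm [ 0.12  4.41 -0.21] len 4.42
```

View pics/w2.png

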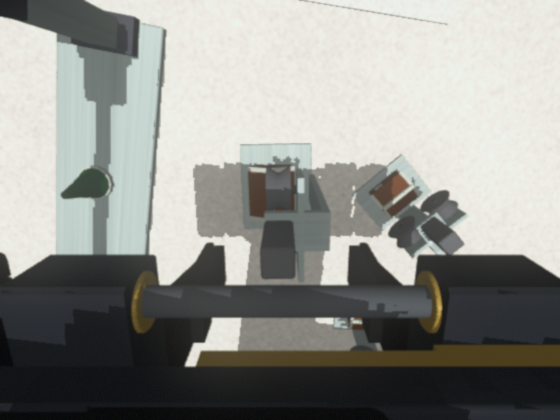

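```bash
python3 - <<'E'
from m import *
w=cap('wrist')
overlay(w,hmodel((.4555,-.1455,0),8.6),(200,120,440,300),3.3,'o3.png')
goto([.4555,-.1455,.149],188.6)
E
```

```text
t 2.3667 tcp [ 0.4547 -0.147   0.1948] jaw -171.68 F [0.47 0.22 0.69] w 0.639
turn [-0.0003 -0.0049 -0.0006] deg 0.3 shift cm [ 0.14  4.58 -0.1 ] len 4.58
```

View pics/o3.png

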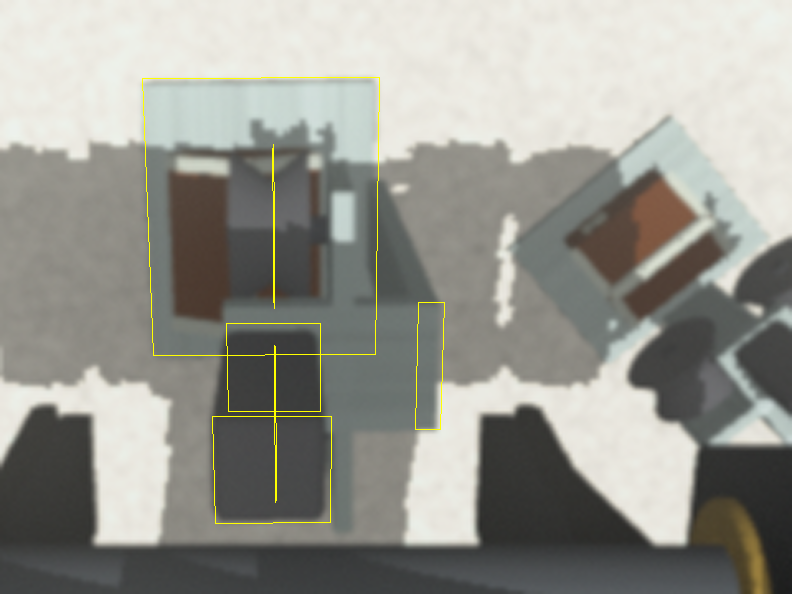

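>>> step_arm --moves '[[[0,0,0,0.1,1.5,-0.1,60],[0,0,0,0.1,3.0,-0.15,60],[0,0,0,0.1,4.2,-0.15,60],[0,0,0,0.1,4.6,-0.15,60],[0,0,0,0.1,4.6,-0.15,60]]]'

```text
time_s: 2.78
tcp_pos: [0.4563, -0.1453, 0.149]
ee_rot: [[-0.145, 0.001, -0.989], [0.989, -0.0, -0.145], [-0.0, -1.0, -0.001]]
wrist_force: [0.1, -0.7, 0.6]
gripper_width: 0.6
```

```bash
python3 -c "
from m import *
goto([.456,-.1455,.149],188.6)
w=cap('wrist','w3.png')
"
```

```text
t 2.7833 tcp [ 0.4563 -0.1453  0.149 ] jaw -171.65 F [ 0.14 -0.65  0.6 ] w 0.6
turn [ 0.0007 -0.0044 -0.0003] deg 0.3 shift cm [-0.01  0.    0.03] len 0.04
```

View pics/w3.png

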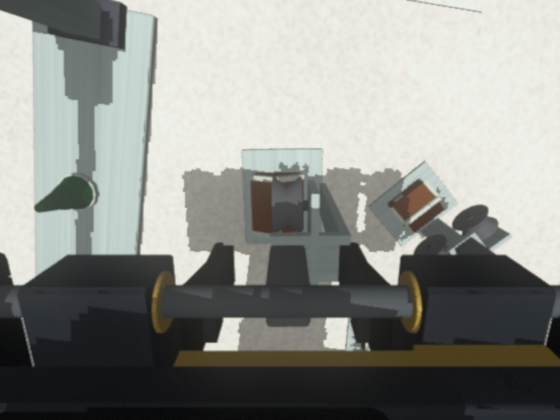

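The knob (286,285) sits between the fingertips (215,260) and (357,260). Closing.

>>> step_arm --moves '[[[0,0,0,0,0,0,5],[0,0,0,0,0,0,5],[0,0,0,0,0,0,5],[0,0,0,0,0,0,5],[0,0,0,0,0,0,5]]]'

```text
time_s: 3.25
tcp_pos: [0.4561, -0.1451, 0.1488]
ee_rot: [[-0.146, 0.001, -0.989], [0.989, -0.0, -0.146], [-0.0, -1.0, -0.001]]
wrist_force: [0.7, 0.1, 0.4]
gripper_width: 0.304
```

>>> step_arm --moves '[[[0,0,0,0,0,0,5],[0,0,0,0,-1,0,5],[0,0,0,0,-3,0,5],[0,0,0,0,-5,0,5],[0,0,0,0,-5,0,5]]]'

```text
time_s: 3.67
tcp_pos: [0.4578, -0.1453, 0.2011]
ee_rot: [[-0.146, 0.006, -0.989], [0.989, -0.001, -0.146], [-0.002, -1.0, -0.006]]
wrist_force: [2.8, 1.1, -4.4]
gripper_width: 0.203
```

```bash
python3 -c "
from m import *
goto([.456,-.1455,.149],188.6)
cap('wrist','w4.png');cap('scene','s4.png')
goto([.456,-.1455,.149],188.6)
"
```

```text
t 3.6667 tcp [ 0.4578 -0.1453  0.2011] jaw -171.6 F [ 2.78  1.06 -4.37] w 0.203
turn [ 0.0059 -0.0035 -0.0016] deg 0.4 shift cm [0.01 5.21 0.21] len 5.21
t 3.7667 tcp [ 0.4553 -0.1447  0.1975] jaw -171.68 F [-1.35  0.6  -6.08] w 0.202
turn [-0.0006 -0.0049  0.0013] deg 0.3 shift cm [-0.09  4.85 -0.06] len 4.85
```

View pics/w4.png

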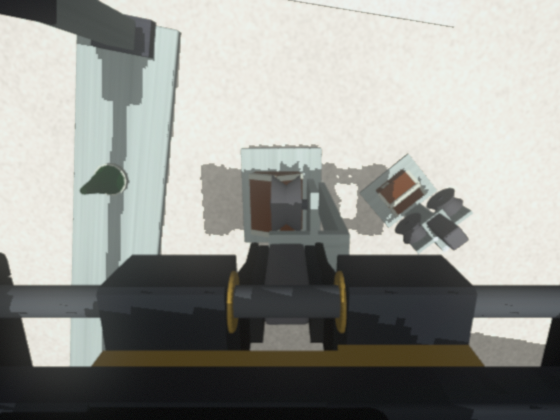

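View pics/s4.png

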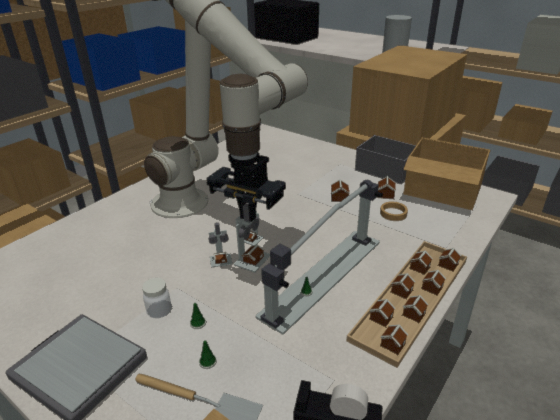

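```bash
python3 - <<'E'
from m import *
w=cap('wrist','w5.png')
g=cv2.cvtColor(w['image'],cv2.COLOR_RGB2GRAY)
for p in [(180,30),(162,250),(77,60),(70,360)]: print(p,atz(w,*p,.01).round(4))
S=np.array([.629,-.041]);
for S in ([.624,-.041],[.634,-.041]):
  a=np.radians(-1.85);X=np.array([np.cos(a),np.sin(a)]);Y=np.array([-X[1],X[0]])
  print('load',np.array(S)+.105*Y)
E
```

```text
(180, 30) [ 0.5665 -0.2676  0.01  ]
(162, 250) [ 0.5722 -0.0582  0.01  ]
(77, 60) [ 0.6554 -0.2301  0.01  ]
(70, 360) [0.6694 0.0928 0.01  ]
load [0.62738971 0.06394527]
load [0.63738971 0.06394527]
```

View pics/w5.png

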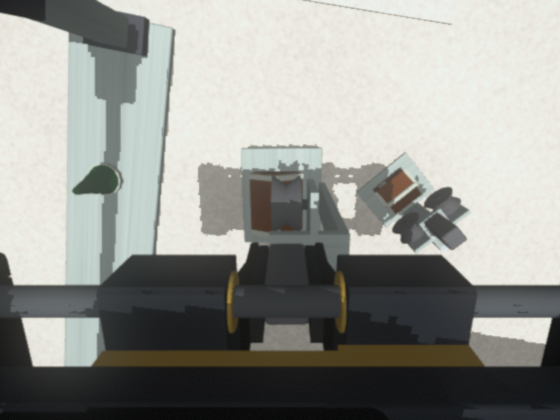

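```bash
python3 -c "
from m import *
goto([.548,.065,.288],178.15)
"
```

```text
t 3.8167 tcp [ 0.4545 -0.1447  0.1967] jaw -171.68 F [-0.87 -0.28 -5.85] w 0.204
turn [-0.0033  0.1775  0.0015] deg 10.2 shift cm [ 19.41  -9.14 -12.26] len 24.71
```

>>> step_arm --moves '[[[0,0.0,0,0.5,-2,-0.3,5],[0,0.02,0,2.0,-4,-1.2,5],[0,0.05,0,4.5,-6,-2.8,5],[0,0.08,0,7,-7.5,-4.4,5],[0,0.11,0,9.5,-8.5,-6.0,5]]]'

```text
time_s: 4.23
tcp_pos: [0.5014, -0.0413, 0.2831]
ee_rot: [[-0.034, -0.001, -0.999], [0.999, 0.0, -0.034], [0.0, -1.0, 0.001]]
wrist_force: [1.7, -0.7, -4.6]
gripper_width: 0.203
```

```bash
python3 -c "
from m import *
goto([.548,.065,.288],178.15)
"
```

```text
t 4.2333 tcp [ 0.5014 -0.0413  0.2831] jaw -178.08 F [ 1.72 -0.67 -4.61] w 0.203
turn [-0.0012  0.0658  0.0002] deg 3.8 shift cm [10.47 -0.49 -5.01] len 11.62
```

>>> step_arm --moves '[[[0,0.02,0,2.5,-0.1,-1.2,5],[0,0.04,0,5,-0.2,-2.4,5],[0,0.06,0,7.5,-0.3,-3.6,5],[0,0.065,0,9.5,-0.4,-4.5,5],[0,0.065,0,10.5,-0.5,-5.0,5]]]'

```text
time_s: 4.65
tcp_pos: [0.5476, 0.0667, 0.2853]
ee_rot: [[0.027, -0.005, -1.0], [1.0, -0.0, 0.027], [-0.001, -1.0, 0.005]]
wrist_force: [0.5, -1.3, -4.7]
gripper_width: 0.205
```

>>> step_arm --moves '[[[0,0,0,0,0,0,5],[0,0,0,0,0,0,5],[0,0,0,0,0,0,5],[0,0,0,0,0,0,5],[0,0,0,0,0,0,5]]]'

```text
time_s: 5.07
tcp_pos: [0.5472, 0.0635, 0.2883]
ee_rot: [[0.03, -0.0, -1.0], [1.0, -0.0, 0.03], [-0.0, -1.0, 0.0]]
wrist_force: [-0.1, 0.1, -4.5]
gripper_width: 0.205
```

```bash
python3 -c "
from m import *
goto([.548,.065,.288],178.15)
w=cap('wrist','w6.png');print(np.round(w['cam_to_world'],4).tolist())
w=cap('scene','s6.png')
w=cap('top','t6.png')
goto([.548,.065,.288],178.15)
"
```

```text
t 5.0667 tcp [0.5472 0.0635 0.2883] jaw 178.27 F [-0.05  0.1  -4.49] w 0.205
turn [-0.0005  0.0021 -0.0002] deg 0.1 shift cm [ 0.16  0.03 -0.07] len 0.18
[[-0.9995, 0.0293, 0.0066, 0.5454], [0.03, 0.9599, 0.2786, -0.0126], [0.0018, 0.2787, -0.9604, 0.4381], [0.0, 0.0, 0.0, 1.0]]
t 5.2167 tcp [0.5475 0.0638 0.2886] jaw 178.29 F [ 0.05 -1.07 -4.57] w 0.204
turn [0.0001 0.0025 0.0002] deg 0.1 shift cm [ 0.12  0.06 -0.05] len 0.14
```

View pics/w6.png

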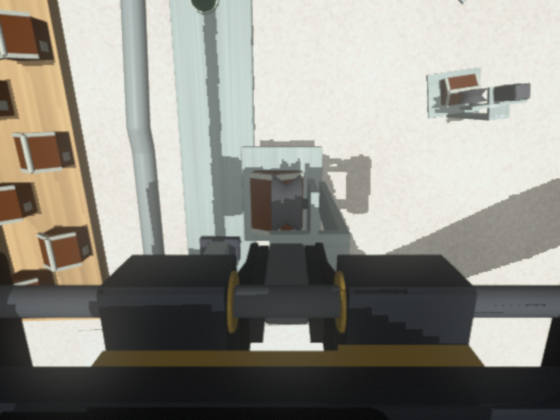

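View pics/s6.png

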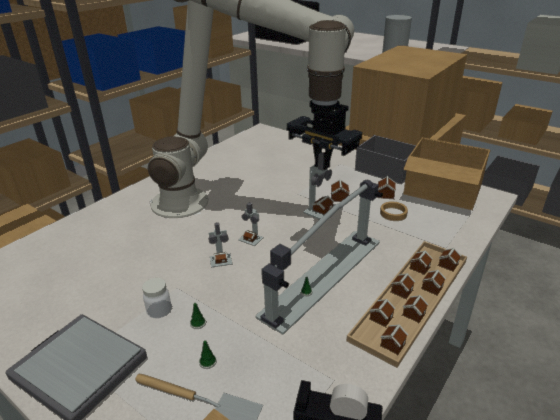

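```bash
python3 - <<'E'
from m import *
im=cv2.imread('pics/w6.png')
cv2.imwrite('pics/w6c.png',cv2.resize(im[80:260,90:290],None,fx=4,fy=3.3,interpolation=cv2.INTER_CUBIC))
E
```

```text
(no output)
```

View pics/w6c.png

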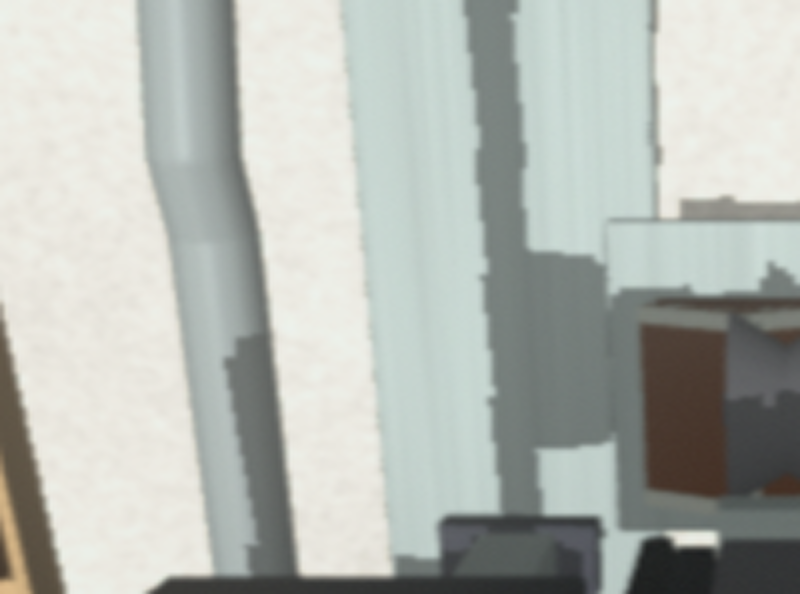

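```bash
python3 - <<'E'
from m import *
from scipy.optimize import brentq
w=cap('wrist')
print(np.round(w['cam_to_world'],4).tolist(), w['f'])
def c(x,y): return 90+x/4-.375, 80+y/3.3-.35
L=[atz(w,*c(x,y),.01) for x,y in [(385,450),(360,200),(345,20)]]
Rr=[atz(w,*c(x,y),.01) for x,y in [(656,200),(654,20)]]
print('far edge',np.round(L,4),'near',np.round(Rr,4))
a=np.radians(-1.85);X=np.array([np.cos(a),np.sin(a)]);Y=np.array([-X[1],X[0]])
for C in ([.6236,-.0395],[.6225,-.0395]):
  C=np.array(C)
  for x,y,dz in [(244,450,0),(217,260,0),(192,160,.004)]:
    fn=lambda d:(atz(w,*c(x,y),.205+dz+d)[:2]-C)@X-d
    d=brentq(fn,-.04,.04);P=atz(w,*c(x,y),.205+dz+d);print(C,'d',round(d,4),'P',P.round(4),'sy',((P[:2]-C)@Y).round(4))
E
```

```text
[[-0.9996, 0.0287, 0.0072, 0.5456], [0.0296, 0.9599, 0.2789, -0.0123], [0.0011, 0.279, -0.9603, 0.4384], [0.0, 0.0, 0.0, 1.0]] 352.8347939326891
far edge [[ 0.6769  0.1207  0.01  ]
 [ 0.674   0.0255  0.01  ]
 [ 0.6713 -0.0364  0.01  ]] near [[ 0.5854  0.0281  0.01  ]
 [ 0.5826 -0.0337  0.01  ]]
[ 0.6236 -0.0395] d 0.0106 P [0.6373 0.0562 0.2156] sy 0.0961
[ 0.6236 -0.0395] d 0.0107 P [0.6362 0.018  0.2157] sy 0.0579
[ 0.6236 -0.0395] d 0.0109 P [ 0.6357 -0.001   0.2199] sy 0.0389
[ 0.6225 -0.0395] d 0.0113 P [0.6369 0.056  0.2163] sy 0.0959
[ 0.6225 -0.0395] d 0.0115 P [0.6359 0.0179 0.2165] sy 0.0578
[ 0.6225 -0.0395] d 0.0116 P [ 0.6354 -0.001   0.2206] sy 0.0389
```

>>> step_arm --moves '[[[0,0,0,0.2,-0.5,0,5],[0,0,0,0.6,-0.9,-0.5,5],[0,0,0,0.6,-0.9,-1.5,5],[0,0,0,0.6,-0.9,-2.5,5],[0,0,0,0.6,-0.9,-2.5,5]]]'

```text
time_s: 5.68
tcp_pos: [0.5753, 0.07, 0.2971]
ee_rot: [[0.029, 0.002, -1.0], [1.0, 0.0, 0.029], [0.0, -1.0, -0.002]]
wrist_force: [0.4, -0.4, -5.0]
gripper_width: 0.208
```

```bash
python3 -c "
from m import *
goto([.6360,.0695,.297],178.15)
w=cap('wrist','w7.png');w=cap('scene','s7.png')
i=cv2.imread('pics/s7.png');cv2.imwrite('pics/s7c.png',cv2.resize(i[140:260,260:400],None,fx=5,fy=5,interpolation=cv2.INTER_CUBIC))
goto([.6360,.0695,.297],178.15)
"
```

```text
t 5.6833 tcp [0.5753 0.07   0.2971] jaw 178.33 F [ 0.43 -0.43 -4.97] w 0.208
turn [0.0016 0.0032 0.0001] deg 0.2 shift cm [ 0.12  0.02 -6.06] len 6.07
t 5.7833 tcp [0.5732 0.0696 0.2966] jaw 178.31 F [-0.58  0.19 -5.02] w 0.203
turn [-0.0018  0.0028 -0.0005] deg 0.2 shift cm [ 0.17 -0.05 -6.27] len 6.28
```

View pics/s7c.png

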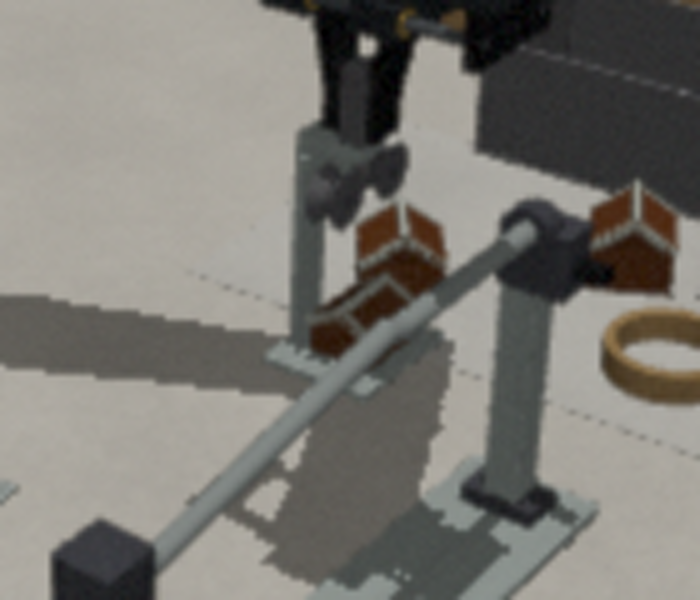

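```bash
cat >> h.py <<'E'
def rail(C,yaw,d):
    a=np.radians(yaw);X=np.array([np.cos(a),np.sin(a)]);Y=np.array([-X[1],X[0]])
    out=[]
    for dx,dz in((-.007,0),(.007,0),(0,.007)):
        L=[]
        for y,z in((.178,0),(.05,0),(.035,.004),(-.157,.004-.192*np.tan(np.radians(9)))):
            q=np.array(C)+(d+dx)*X+y*Y; L.append([q[0],q[1],.205+z+d+dz])
        out.append(L)
    return out
E
python3 - <<'E'
from m import *
s=r.sense();p=s['tcp_pos'];print(p)
c=cap('scene');w=cap('wrist')
P=hmodel((p[0],p[1],p[2]-.149),-1.7)
for d,f in((.009,'a'),):
  overlay(c,P+rail((.6265,-.0365),-1.85,d),(260,140,400,260),5,'o4%s.png'%f)
  overlay(w,P+rail((.6265,-.0365),-1.85,d),(0,0,400,300),2,'o5%s.png'%f)
E
```

```text
[0.57323541 0.06962451 0.29656256]
```

View pics/o4a.png

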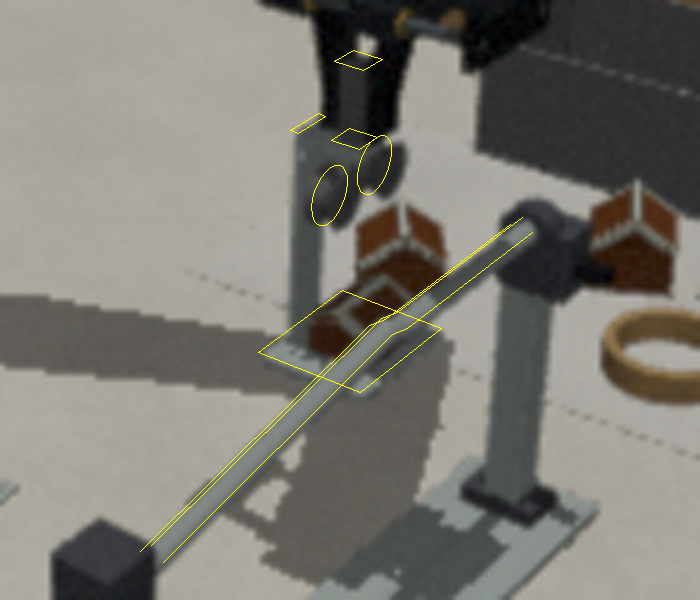

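View pics/o5a.png

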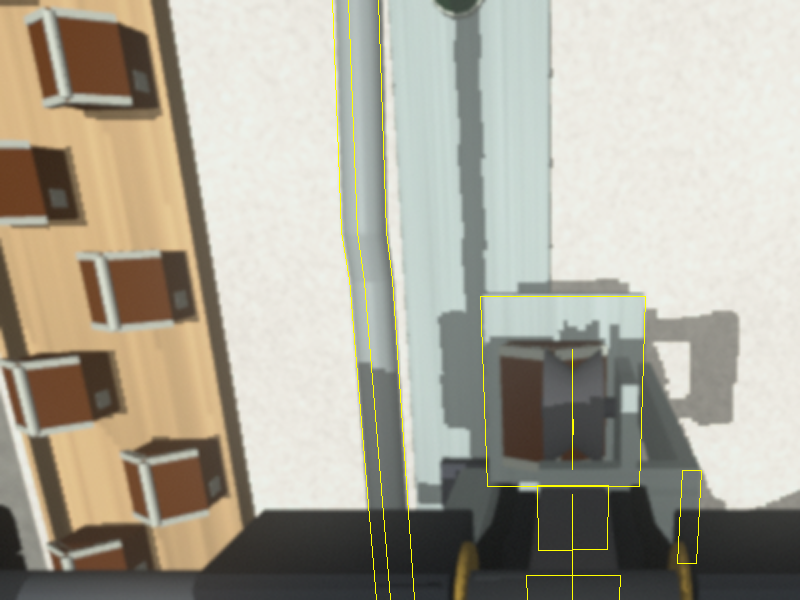

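>>> step_arm --moves '[[[0,0,0,0,0,-1.2,5],[0,0,0,0,0,-2.6,5],[0,0,0,0,0,-4.0,5],[0,0,0,0,0,-5.2,5],[0,0,0,0,0,-5.6,5]]]'

```text
time_s: 6.3
tcp_pos: [0.63, 0.068, 0.2969]
ee_rot: [[0.029, 0.0, -1.0], [1.0, -0.0, 0.029], [-0.0, -1.0, -0.0]]
wrist_force: [-0.2, -0.0, -4.0]
gripper_width: 0.205
```

```bash
python3 - <<'E'
from m import *
goto([.6385,.0695,.297],178.15)
s=r.sense();p=s['tcp_pos']
c=cap('scene');w=cap('wrist','w8.png')
P=hmodel((p[0],p[1],p[2]-.149),-1.7)
overlay(c,P+rail((.6265,-.0365),-1.85,.009),(260,140,400,260),5,'o6.png')
overlay(w,rail((.6265,-.0365),-1.85,.009),(100,0,400,300),2.6,'o7.png')
goto([.6385,.0695,.297],178.15)
E
```

```text
t 6.3 tcp [0.63   0.068  0.2969] jaw 178.32 F [-0.16 -0.02 -4.03] w 0.205
turn [ 0.0001  0.0029 -0.0002] deg 0.2 shift cm [ 0.18 -0.01 -0.85] len 0.87
t 6.4 tcp [0.6288 0.0679 0.2967] jaw 178.32 F [-0.39 -0.39 -5.42] w 0.207
turn [-0.0014  0.0029 -0.0004] deg 0.2 shift cm [ 0.18 -0.03 -0.96] len 0.98
```

View pics/o6.png

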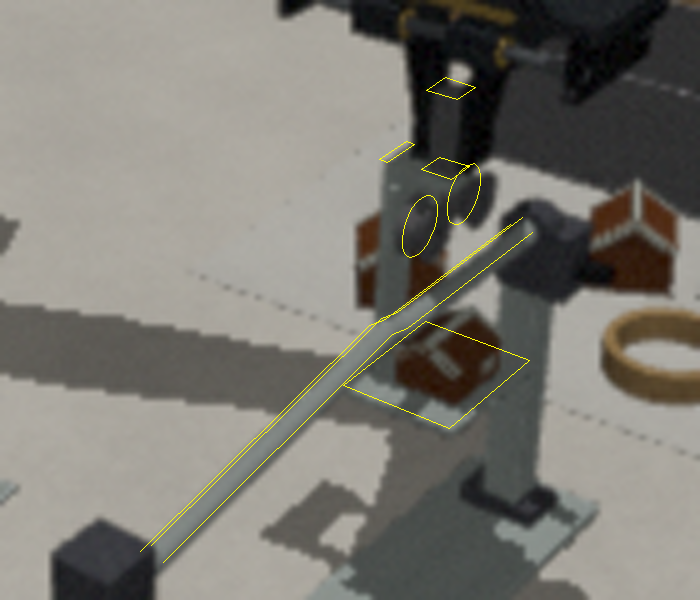

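View pics/o7.png

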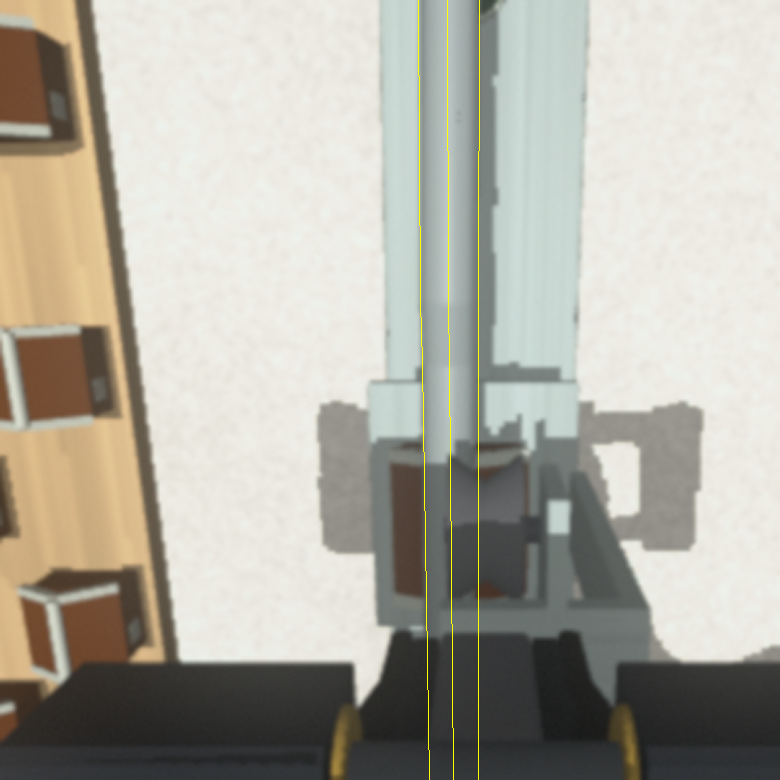

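>>> step_arm --moves '[[[0,0,0,0,0,-0.4,5],[0,0,0,0,0,-0.8,5],[0,0,0,0,0,-0.95,5],[0,0,0,0.05,0.5,-0.95,5],[0,0,0,0.1,1.0,-0.95,5]]]'

```text
time_s: 6.82
tcp_pos: [0.6382, 0.0689, 0.2874]
ee_rot: [[0.029, 0.001, -1.0], [1.0, 0.0, 0.029], [0.001, -1.0, -0.001]]
wrist_force: [-0.1, -0.1, -5.0]
gripper_width: 0.204
```

```bash
python3 - <<'E'
from m import *
goto([.6385,.0695,.2758],178.15)
s=r.sense();p=s['tcp_pos']
w=cap('wrist','w9.png')
overlay(w,rail((.6265,-.0365),-1.85,.009),(150,50,400,280),3.2,'o9.png')
goto([.6385,.0695,.2758],178.15)
E
```

```text
t 6.8167 tcp [0.6382 0.0689 0.2874] jaw 178.34 F [-0.15 -0.13 -5.  ] w 0.204
turn [0.0005 0.0032 0.0005] deg 0.2 shift cm [ 0.06  1.16 -0.02] len 1.16
t 6.8667 tcp [0.6374 0.069  0.2856] jaw 178.33 F [-0.4 -0.4 -6.9] w 0.203
turn [-0.0027  0.0032  0.0002] deg 0.2 shift cm [ 0.05  0.98 -0.11] len 0.98
```

View pics/o9.png

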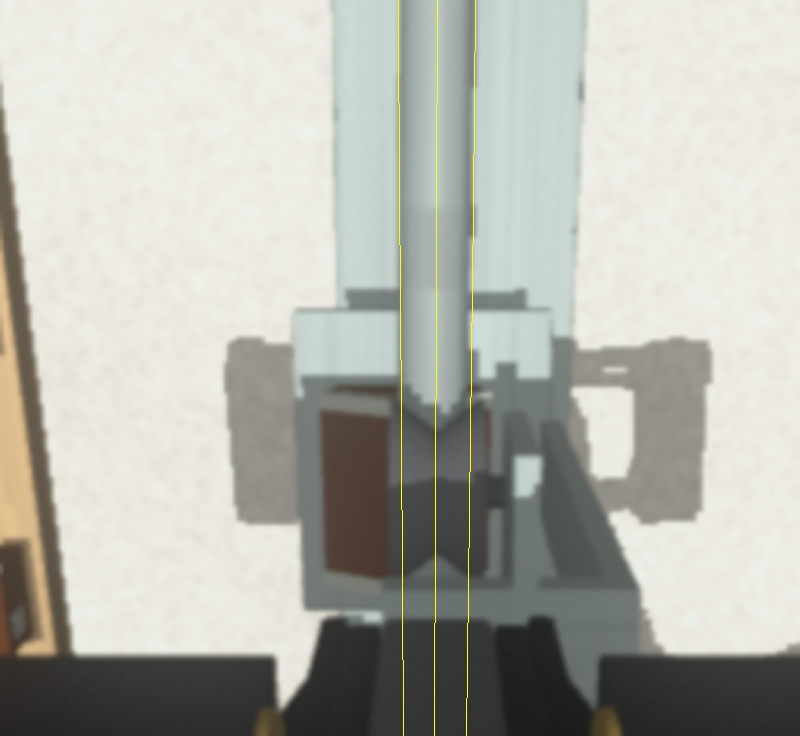

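>>> step_arm --moves '[[[0,0,0,0,0.1,-0.05,5],[0,0,0,0,0.2,-0.05,5],[0,0,0,0,0.3,-0.05,5],[0,0,0,0,0.4,-0.05,5],[0,0,0,0,0.4,-0.05,5]]]'

```text
time_s: 7.28
tcp_pos: [0.6387, 0.0687, 0.2833]
ee_rot: [[0.029, -0.0, -1.0], [1.0, -0.0, 0.029], [-0.0, -1.0, 0.0]]
wrist_force: [-0.4, 0.2, -5.9]
gripper_width: 0.2
```

>>> step_arm --moves '[[[0,0,0,0,0.08,0,5],[0,0,0,0,0.16,0,5],[0,0,0,0,0.2,0,5],[0,0,0,0,0.2,0,5],[0,0,0,0,0.2,0,5]]]'

```text
time_s: 7.7
tcp_pos: [0.6388, 0.0687, 0.2814]
ee_rot: [[0.029, -0.0, -1.0], [1.0, -0.0, 0.029], [-0.0, -1.0, 0.0]]
wrist_force: [-0.0, 1.0, -5.8]
gripper_width: 0.203
```

>>> step_arm --moves '[[[0,0,0,0,0.1,0,5],[0,0,0,0,0.2,0,5],[0,0,0,0,0.25,0,5],[0,0,0,0,0.25,0,5],[0,0,0,0,0.25,0,5]]]'

```text
time_s: 8.12
tcp_pos: [0.6388, 0.0687, 0.2789]
ee_rot: [[0.029, -0.0, -1.0], [1.0, -0.0, 0.029], [-0.0, -1.0, 0.0]]
wrist_force: [-0.1, -0.7, -4.7]
gripper_width: 0.206
```

>>> step_arm --moves '[[[0,0,0,0,0.07,0,5],[0,0,0,0,0.15,0,5],[0,0,0,0,0.15,0,5],[0,0,0,0,0.15,0,5],[0,0,0,0,0.15,0,5]]]'

```text
time_s: 8.53
tcp_pos: [0.6389, 0.0687, 0.2775]
ee_rot: [[0.029, 0.0, -1.0], [1.0, -0.0, 0.029], [-0.0, -1.0, -0.0]]
wrist_force: [-0.1, -0.8, -4.2]
gripper_width: 0.208
```

>>> step_arm --moves '[[[0,0,0,0,0.06,0,5],[0,0,0,0,0.12,0,5],[0,0,0,0,0.12,0,5],[0,0,0,0,0.12,0,5],[0,0,0,0,0.12,0,5]]]'

```text
time_s: 8.95
tcp_pos: [0.6388, 0.0687, 0.2762]
ee_rot: [[0.029, 0.0, -1.0], [1.0, -0.0, 0.029], [-0.0, -1.0, -0.0]]
wrist_force: [1.0, 0.1, -5.0]
gripper_width: 0.201
```

```bash
python3 - <<'E'
from m import *
goto([.6385,.0695,.2758],178.15)
w=cap('wrist')
overlay(w,[],(150,50,400,280),3.2,'o10.png')
goto([.6385,.0695,.2758],178.15)
E
```

```text
t 8.95 tcp [0.6388 0.0687 0.2762] jaw 178.34 F [ 1.05  0.07 -5.02] w 0.201
turn [ 0.      0.0033 -0.    ] deg 0.2 shift cm [0.08 0.04 0.04] len 0.1
t 9.0 tcp [0.6388 0.0687 0.2763] jaw 178.34 F [ 0.18 -0.58 -4.04] w 0.206
turn [ 0.0001  0.0033 -0.    ] deg 0.2 shift cm [0.08 0.05 0.04] len 0.1
```

View pics/o10.png

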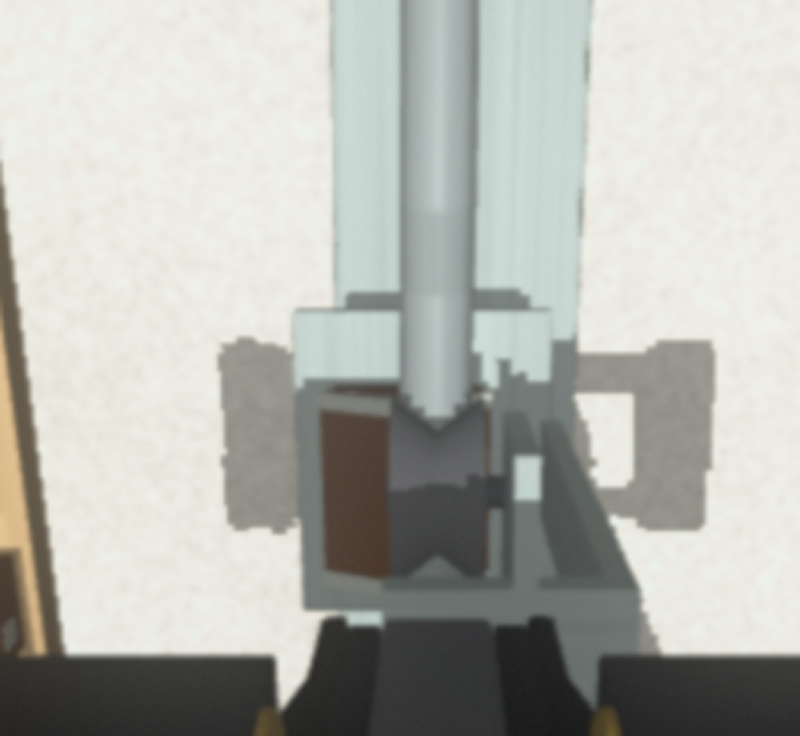

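>>> step_arm --moves '[[[0,0,0,0,0.06,0,5],[0,0,0,0,0.1,0,5],[0,0,0,0,0.1,0,5],[0,0,0,0,0.1,0,5],[0,0,0,0,0.1,0,5]]]'

```text
time_s: 9.42
tcp_pos: [0.6389, 0.0687, 0.2754]
ee_rot: [[0.029, 0.0, -1.0], [1.0, -0.0, 0.029], [0.0, -1.0, -0.0]]
wrist_force: [0.6, -0.7, -4.3]
gripper_width: 0.204
```

>>> step_arm --moves '[[[0,0,0,0,0.06,0,5],[0,0,0,0,0.1,0,5],[0,0,0,0,0.1,0,5],[0,0,0,0,0.1,0,5],[0,0,0,0,0.1,0,5]]]'

```text
time_s: 9.83
tcp_pos: [0.6391, 0.0687, 0.2746]
ee_rot: [[0.029, 0.001, -1.0], [1.0, 0.0, 0.029], [0.0, -1.0, -0.001]]
wrist_force: [0.7, 0.4, -3.0]
gripper_width: 0.205
```

>>> step_arm --moves '[[[0,0,0,0,0.05,0,5],[0,0,0,0,0.08,0,5],[0,0,0,0,0.08,0,5],[0,0,0,0,0.08,0,5],[0,0,0,0,0.08,0,5]]]'

```text
time_s: 10.25
tcp_pos: [0.6392, 0.0687, 0.2739]
ee_rot: [[0.029, 0.001, -1.0], [1.0, 0.0, 0.029], [0.0, -1.0, -0.001]]
wrist_force: [0.4, -0.3, -2.0]
gripper_width: 0.2
```

```bash
python3 - <<'E'
from m import *
for i in range(3):
  goto([.6385,.0695,.2758],178.15); c=cap(['scene','wrist','scene'][i],'x%d.png'%i)
overlay(c,[],(260,140,400,260),5,'o11.png')
E
```

```text
t 10.25 tcp [0.6392 0.0687 0.2739] jaw 178.34 F [ 0.42 -0.34 -1.99] w 0.2
turn [0.0012 0.0033 0.0001] deg 0.2 shift cm [ 0.08 -0.19  0.07] len 0.21
t 10.3 tcp [0.6391 0.0687 0.2739] jaw 178.34 F [ 0.13 -0.47 -0.89] w 0.204
turn [0.0011 0.0033 0.0001] deg 0.2 shift cm [ 0.08 -0.19  0.07] len 0.22
t 10.35 tcp [0.6391 0.0687 0.2738] jaw 178.34 F [ 0.67  0.15 -1.82] w 0.2
turn [0.0011 0.0033 0.0001] deg 0.2 shift cm [ 0.07 -0.2   0.07] len 0.22
```

View pics/o11.png

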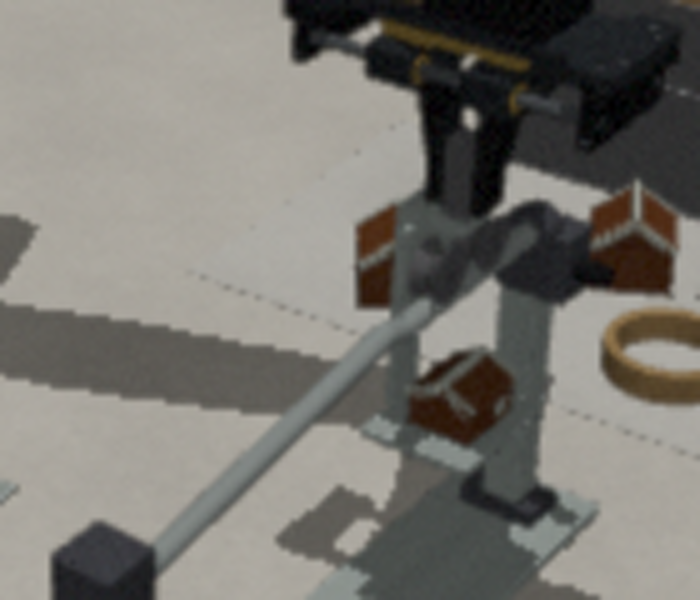

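>>> step_arm --moves '[[[0,0,0,0,0.05,0,5],[0,0,0,0,0.06,0,5],[0,0,0,0,0.06,0,5],[0,0,0,0,0.06,0,5],[0,0,0,0,0.06,0,5]]]'

```text
time_s: 10.82
tcp_pos: [0.6391, 0.0687, 0.2733]
ee_rot: [[0.029, 0.001, -1.0], [1.0, 0.0, 0.029], [0.0, -1.0, -0.001]]
wrist_force: [0.7, -0.2, 0.4]
gripper_width: 0.206
```

>>> step_arm --moves '[[[0,0,0,0,0,0,5],[0,0,0,0,0,0,5],[0,0,0,0,0,0,5],[0,0,0,0,0,0,5],[0,0,0,0,0,0,5]]]'

```text
time_s: 11.23
tcp_pos: [0.6391, 0.0687, 0.2731]
ee_rot: [[0.029, 0.001, -1.0], [1.0, 0.0, 0.029], [0.0, -1.0, -0.001]]
wrist_force: [1.1, -1.1, 1.0]
gripper_width: 0.203
```

>>> step_arm --moves '[[[0,0,0,0,0,0,24],[0,0,0,0,0,0,28],[0,0,0,0,0,0,34],[0,0,0,0,0,0,44],[0,0,0,0,0,0,60]]]'

```text
time_s: 11.65
tcp_pos: [0.6385, 0.0688, 0.2725]
ee_rot: [[0.029, -0.001, -1.0], [1.0, -0.0, 0.029], [-0.0, -1.0, 0.001]]
wrist_force: [-0.2, -0.9, -0.0]
gripper_width: 0.41
```

>>> step_arm --moves '[[[0,0,0,0,0,0,60],[0,0,0,0,-1,0,60],[0,0,0,0,-3,0,60],[0,0,0,0,-5,0,60],[0,0,0,0,-5.6,0,60]]]'

```text
time_s: 12.07
tcp_pos: [0.6401, 0.0686, 0.3333]
ee_rot: [[0.029, 0.007, -1.0], [1.0, 0.001, 0.029], [0.001, -1.0, -0.007]]
wrist_force: [0.0, -0.7, 0.8]
gripper_width: 0.596
```

```bash
python3 - <<'E'
from m import *
goto([.6385,.0695,.2758],178.15); w=cap('wrist','w12.png');c=cap('scene')
overlay(c,[],(260,140,400,260),5,'o12.png')
goto([.6385,.0695,.2758],178.15)
E
```

```text
t 12.0667 tcp [0.6401 0.0686 0.3333] jaw 178.35 F [ 0.04 -0.68  0.8 ] w 0.596
turn [0.0068 0.0035 0.0008] deg 0.4 shift cm [0.08 5.75 0.2 ] len 5.76
t 12.1667 tcp [0.6394 0.0689 0.331 ] jaw 178.34 F [-0.5  -0.15 -0.28] w 0.598
turn [0.0039 0.0033 0.0015] deg 0.3 shift cm [0.05 5.52 0.11] len 5.52
```

View pics/o12.png

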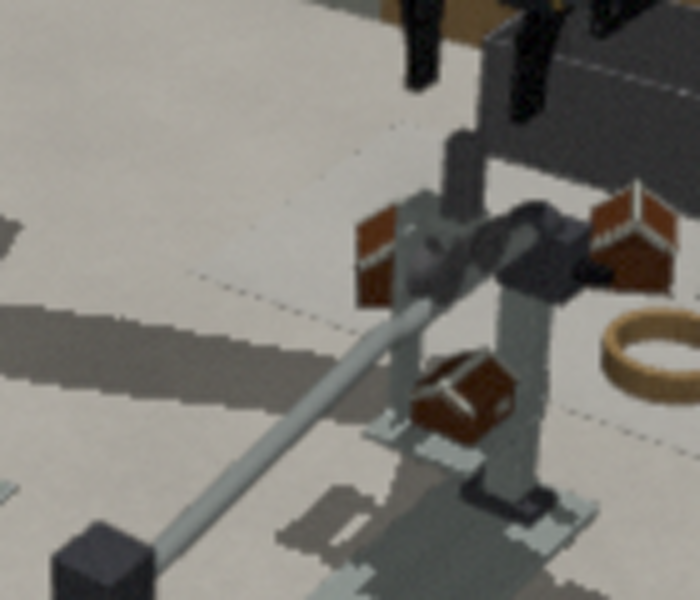

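View pics/w12.png

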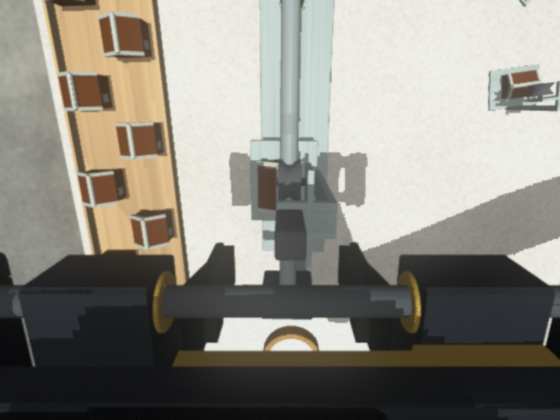

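>>> step_arm --moves '[[[0,0,0,1.0,0,0,0],[0,0,0,2.0,0,0,0],[0,0,0.07,2.8,0,0,0],[0,0,0.14,2.8,0,0,0],[0,0,0.2,2.8,0,0,0]]]'

```text
time_s: 12.58
tcp_pos: [0.6393, 0.0981, 0.3275]
ee_rot: [[0.027, -0.007, -1.0], [0.979, -0.202, 0.028], [-0.203, -0.979, 0.002]]
wrist_force: [0.2, 0.2, -0.4]
gripper_width: 0.309
```

>>> step_arm --moves '[[[0,0,0,0,0,0,0],[0,0,0,0,0,0,0],[0,0,0,0,0,0,0],[0,0,0,0,0,0,0],[0,0,0,0,0,0,0]]]'

```text
time_s: 13.0
tcp_pos: [0.6397, 0.0962, 0.3293]
ee_rot: [[0.03, -0.005, -1.0], [0.98, -0.197, 0.03], [-0.198, -0.98, -0.001]]
wrist_force: [-0.0, 0.3, -0.0]
gripper_width: 0.016
```

```bash
cat >> m.py <<'E'
def shift(p):
    s=r.sense();E=s['ee_rot']
    print('t',round(s['time_s'],2),'tcp',s['tcp_pos'].round(4),'F',s['wrist_force'].round(2),'w',round(float(s['gripper_width']),3),'shift cm',(E.T@(np.array(p)-s['tcp_pos'])*100).round(2))
    print(E.round(3).tolist())
E
python3 - <<'E'
from m import *
shift([.639,.097,.275])
w=cap('wrist','w13.png');c=cap('scene')
overlay(c,[],(260,140,400,260),5,'o13.png')
shift([.639,.097,.275])
E
```

```text
t 13.0 tcp [0.6397 0.0962 0.3293] F [-0.05  0.33 -0.03] w 0.016 shift cm [1.15 5.3  0.08]
[[0.03, -0.005, -1.0], [0.98, -0.197, 0.03], [-0.198, -0.98, -0.001]]
t 13.1 tcp [0.6397 0.0962 0.3293] F [-0.15  0.66  0.11] w 0.008 shift cm [1.15 5.3  0.08]
[[0.03, -0.005, -1.0], [0.98, -0.198, 0.03], [-0.198, -0.98, -0.001]]
```

View pics/o13.png

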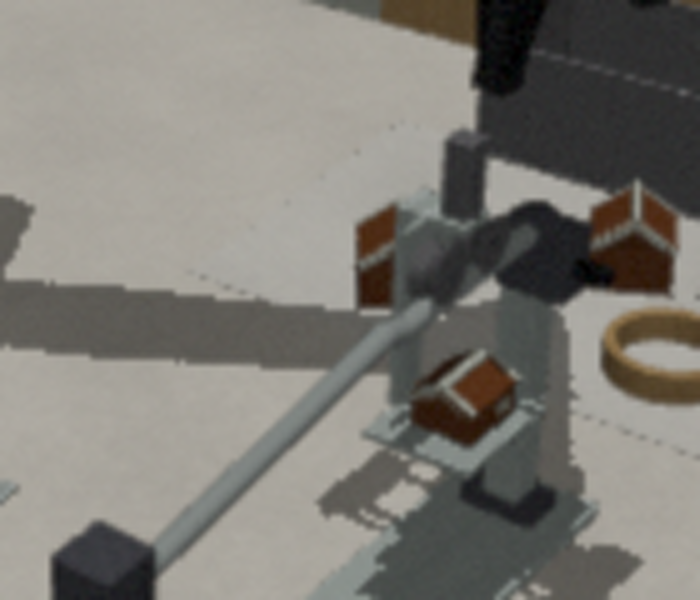

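View pics/w13.png

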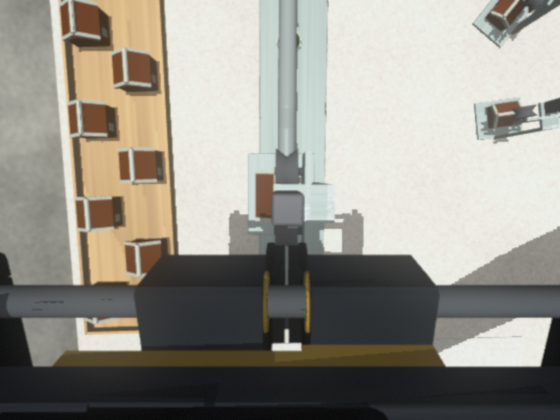

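>>> step_arm --moves '[[[0,0,0,0.3,1.4,0,0],[0,0,0,0.65,3.0,0,0],[0,0,0,1.0,4.6,0,0],[0,0,0,1.15,5.3,0,0],[0,0,0,1.15,5.3,0,0]]]'

```text
time_s: 13.52
tcp_pos: [0.6388, 0.0969, 0.2727]
ee_rot: [[0.028, -0.01, -1.0], [0.979, -0.2, 0.03], [-0.2, -0.98, 0.004]]
wrist_force: [-0.7, 0.1, 0.3]
gripper_width: 0.003
```

```bash

python3 - <<'E'
from m import *
shift([.639,.089,.275])
w=cap('wrist','w14.png');c=cap('scene')
overlay(c,[],(260,140,400,260),5,'o14.png')
shift([.639,.089,.275])
E
```

```text
t 13.52 tcp [0.6388 0.0969 0.2727] F [-0.66  0.15  0.29] w 0.003 shift cm [-0.82 -0.07 -0.04]
[[0.028, -0.01, -1.0], [0.979, -0.2, 0.03], [-0.2, -0.98, 0.004]]
t 13.62 tcp [0.6401 0.0973 0.2754] F [-0.25 -0.11  1.36] w 0.004 shift cm [-0.81  0.2   0.08]
[[0.029, -0.005, -1.0], [0.98, -0.199, 0.029], [-0.199, -0.98, -0.001]]
```

View pics/o14.png

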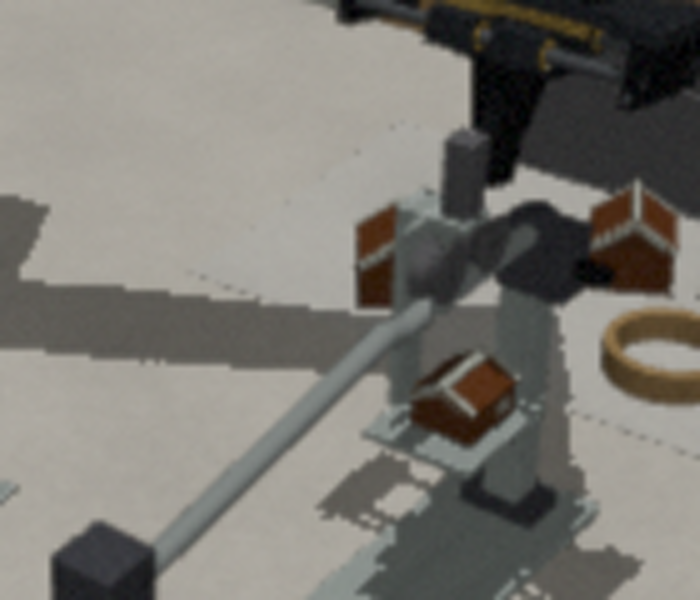

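>>> step_arm --moves '[[[0,0,0,-0.5,0.1,0,0],[0,0,0,-0.9,0.18,0,0],[0,0,0,-1.3,0.27,0,0],[0,0,0,-1.7,0.35,0,0],[0,0,0,-2.1,0.43,0,0]]]'

```text
time_s: 14.03
tcp_pos: [0.6392, 0.0756, 0.2751]
ee_rot: [[0.029, -0.005, -1.0], [0.98, -0.198, 0.029], [-0.198, -0.98, -0.001]]
wrist_force: [0.3, 1.5, 0.0]
gripper_width: 0.011
```

```bash

python3 - <<'E'
from m import *
shift([.636,-.011,.275])
w=cap('wrist','w15.png');c=cap('scene')
overlay(c,[],(260,140,400,260),5,'o15.png')
shift([.636,-.011,.275])
E
```

```text
t 14.03 tcp [0.6392 0.0756 0.2751] F [0.26 1.46 0.04] w 0.011 shift cm [-8.49  1.73  0.06]
[[0.029, -0.005, -1.0], [0.98, -0.198, 0.029], [-0.198, -0.98, -0.001]]
t 14.13 tcp [0.6389 0.0752 0.2749] F [0.32 0.5  0.22] w 0.008 shift cm [-8.45  1.7   0.03]
[[0.029, -0.006, -1.0], [0.98, -0.199, 0.03], [-0.199, -0.98, -0.0]]
```

View pics/o15.png

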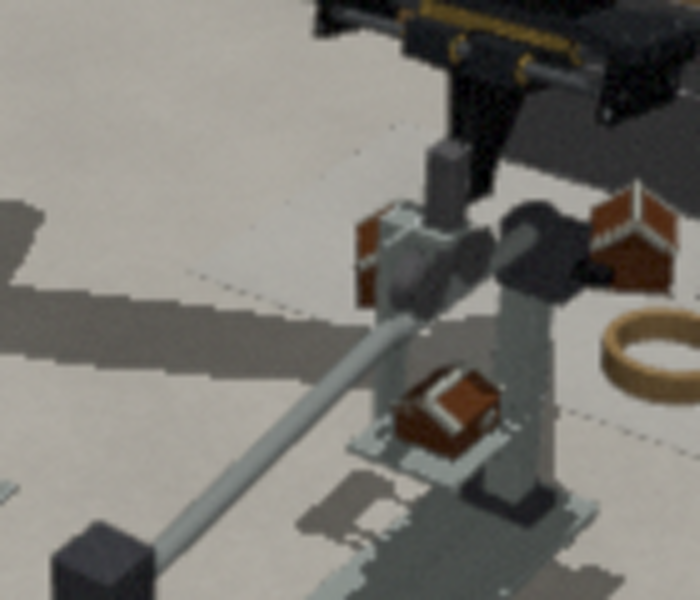

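View pics/w15.png

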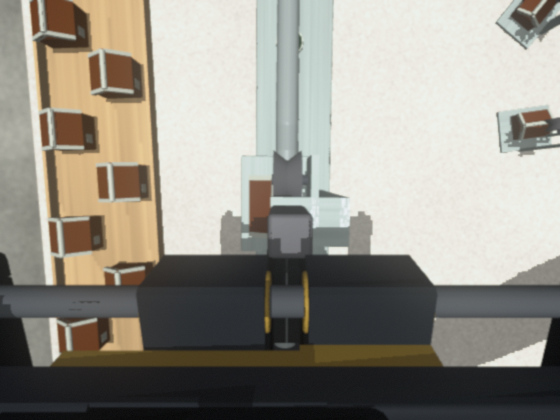

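>>> step_arm --moves '[[[0,0,0,-0.6,0.12,0,0],[0,0,0,-1.2,0.24,0,0],[0,0,0,-1.8,0.36,0,0],[0,0,0,-2.4,0.48,0,0],[0,0,0,-3.0,0.6,0,0]]]'

```text
time_s: 14.55
tcp_pos: [0.6383, 0.0451, 0.275]
ee_rot: [[0.028, -0.005, -1.0], [0.98, -0.198, 0.029], [-0.198, -0.98, -0.001]]
wrist_force: [0.2, 1.3, 0.6]
gripper_width: 0.009
```

```bash

python3 - <<'E'
from m import *
shift([.636,-.011,.275])
w=cap('wrist','w16.png');c=cap('scene')
overlay(c,[],(260,140,400,260),5,'o16.png')
shift([.636,-.011,.275])
E
```

```text
t 14.55 tcp [0.6383 0.0451 0.275 ] F [0.2  1.3  0.59] w 0.009 shift cm [-5.5   1.12  0.07]
[[0.028, -0.005, -1.0], [0.98, -0.198, 0.029], [-0.198, -0.98, -0.001]]
t 14.65 tcp [0.6378 0.0441 0.2747] F [ 0.17 -0.76  0.09] w 0.004 shift cm [-5.41  1.07  0.01]
[[0.03, -0.007, -1.0], [0.979, -0.199, 0.03], [-0.199, -0.98, 0.001]]
```

View pics/o16.png

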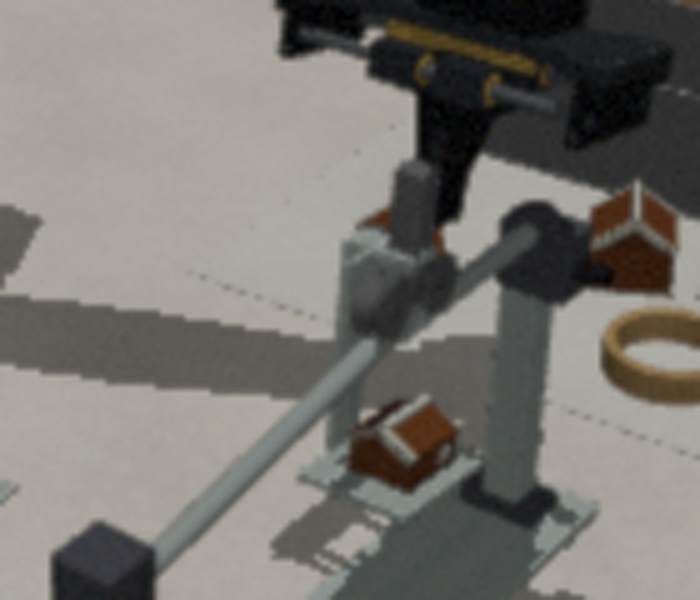

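>>> step_arm --moves '[[[0,0,0,-0.6,0.12,0,0],[0,0,0,-1.2,0.24,0,0],[0,0,0,-1.8,0.36,0,0],[0,0,0,-2.4,0.48,0,0],[0,0,0,-3.0,0.6,0,0]]]'

```text
time_s: 15.07
tcp_pos: [0.6372, 0.0142, 0.2746]
ee_rot: [[0.028, -0.006, -1.0], [0.98, -0.199, 0.029], [-0.199, -0.98, 0.0]]
wrist_force: [-1.1, -0.5, -0.3]
gripper_width: 0.003
```

```bash

python3 - <<'E'
from m import *
shift([.636,-.011,.275])
c=cap('scene')
overlay(c,[],(230,140,400,280),4.5,'o17.png')
shift([.636,-.011,.275])
E
```

```text
t 15.07 tcp [0.6372 0.0142 0.2746] F [-1.15 -0.54 -0.33] w 0.003 shift cm [-2.48  0.46  0.04]
[[0.028, -0.006, -1.0], [0.98, -0.199, 0.029], [-0.199, -0.98, 0.0]]
t 15.12 tcp [0.637  0.0132 0.2747] F [-0.8   0.48 -0.06] w 0.004 shift cm [-2.38  0.46  0.03]
[[0.03, -0.006, -1.0], [0.98, -0.199, 0.03], [-0.199, -0.98, 0.0]]
```

View pics/o17.png

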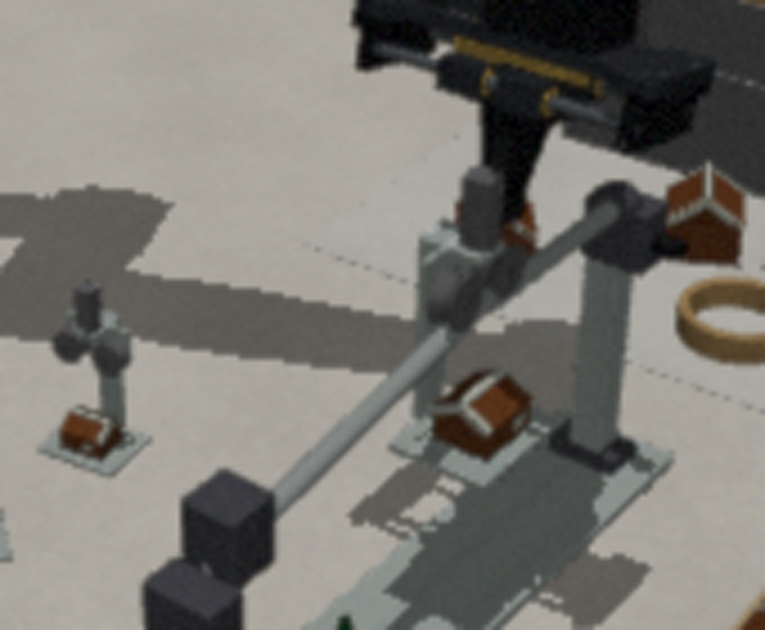

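>>> step_arm --moves '[[[0,0,0,-0.5,0.1,0,0],[0,0,0,-1.0,0.2,0,0],[0,0,0,-1.5,0.3,0,0],[0,0,0,-2.0,0.4,0,0],[0,0,0,-2.4,0.47,0,0]]]'

```text
time_s: 15.53
tcp_pos: [0.6365, -0.0102, 0.275]
ee_rot: [[0.028, -0.006, -1.0], [0.98, -0.199, 0.029], [-0.199, -0.98, 0.0]]
wrist_force: [-0.3, 0.0, 0.0]
gripper_width: 0.004
```

```bash

python3 - <<'E'
from m import *
for k in range(3):
  shift([.636,-.011,.275])
  c=cap('scene')
  overlay(c,[],(230,140,400,280),4.5,'o18%d.png'%k)
E
```

```text
t 15.53 tcp [ 0.6365 -0.0102  0.275 ] F [-0.28  0.04  0.  ] w 0.004 shift cm [-0.08  0.01  0.05]
[[0.028, -0.006, -1.0], [0.98, -0.199, 0.029], [-0.199, -0.98, 0.0]]
t 15.58 tcp [ 0.6363 -0.0108  0.2749] F [-0.36  0.13 -0.35] w 0.006 shift cm [-0.03 -0.01  0.03]
[[0.029, -0.006, -1.0], [0.98, -0.199, 0.03], [-0.199, -0.98, 0.001]]
t 15.63 tcp [ 0.6363 -0.0104  0.2748] F [-1.11 -0.41  0.22] w 0.006 shift cm [-0.06 -0.01  0.03]
[[0.029, -0.006, -1.0], [0.98, -0.199, 0.03], [-0.199, -0.98, 0.0]]
```

View pics/o180.png

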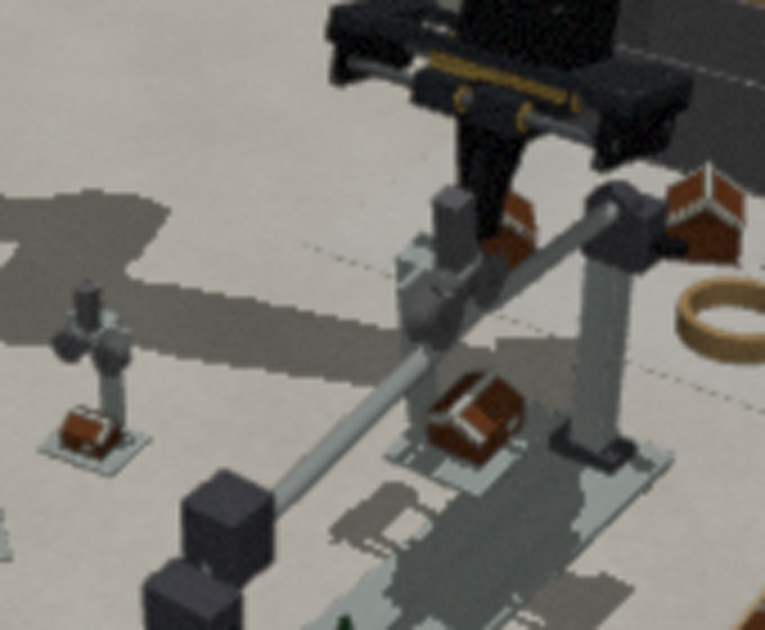

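View pics/o182.png

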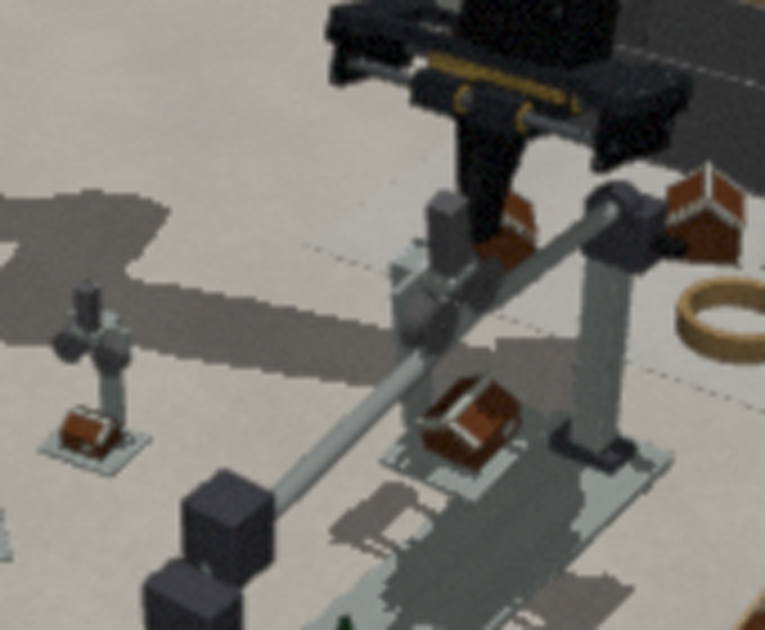

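>>> step_arm --moves '[[[0,0,0,0.5,-0.1,0,0],[0,0,0,1.0,-0.2,0,0],[0,0,0,1.0,-0.2,0,0],[0,0,0,1.0,-0.2,0,0],[0,0,0,1.0,-0.2,0,0]]]'

```text
time_s: 16.1
tcp_pos: [0.6369, 0.001, 0.2748]
ee_rot: [[0.028, -0.006, -1.0], [0.98, -0.199, 0.028], [-0.199, -0.98, 0.0]]
wrist_force: [0.7, -0.2, -0.3]
gripper_width: 0.008
```

```bash

python3 - <<'E'
from m import *
shift([.636,-.011,.275])
c=cap('scene')
overlay(c,[],(230,140,400,280),4.5,'o19.png')
E
```

```text
t 16.1 tcp [0.6369 0.001  0.2748] F [ 0.69 -0.21 -0.26] w 0.008 shift cm [-1.18  0.22  0.05]
[[0.028, -0.006, -1.0], [0.98, -0.199, 0.028], [-0.199, -0.98, 0.0]]
```

View pics/o19.png

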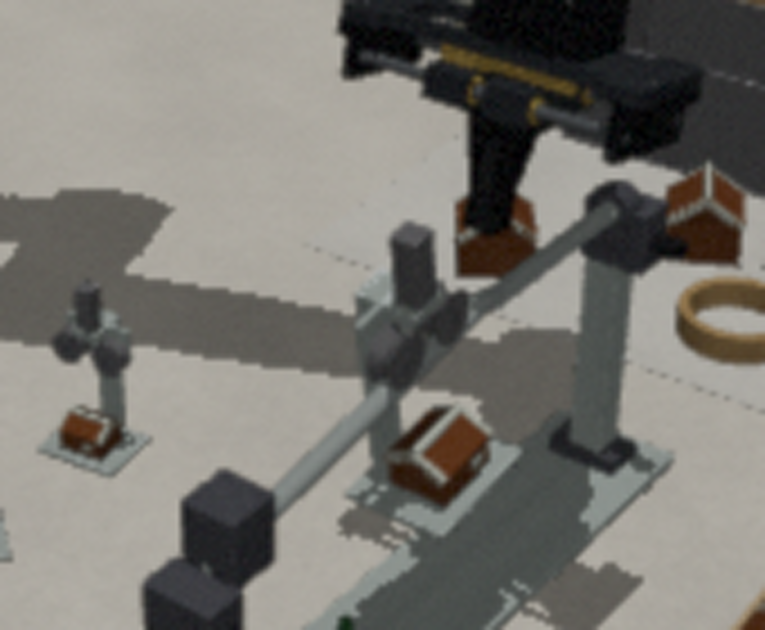

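It rolls down by itself, untouched. I'll retreat upwards while it runs on.

>>> step_arm --moves '[[[0,0,0,0,-1,0,0],[0,0,0,0,-2.5,0,0],[0,0,0,0,-4,0,0],[0,0,0,0,-5,0,0],[0,0,0,0,-5,0,0]]]'

```text
time_s: 16.57
tcp_pos: [0.6383, 0.011, 0.3273]
ee_rot: [[0.029, 0.0, -1.0], [0.98, -0.198, 0.028], [-0.197, -0.98, -0.006]]
wrist_force: [-0.2, -0.5, 0.8]
gripper_width: 0.005
```

>>> step_arm --moves '[[[0,0,0,0,0,0,0],[0,0,0,0,0,0,0],[0,0,0,0,0,0,0],[0,0,0,0,0,0,0],[0,0,0,0,0,0,0]]]'

```text
time_s: 16.98
tcp_pos: [0.6369, 0.0104, 0.3232]
ee_rot: [[0.028, -0.007, -1.0], [0.98, -0.199, 0.029], [-0.199, -0.98, 0.001]]
wrist_force: [-0.1, 0.5, 0.2]
gripper_width: 0.006
```

>>> step_arm --moves '[[[0,0,0,0,0,0,0],[0,0,0,0,0,0,0],[0,0,0,0,0,0,0],[0,0,0,0,0,0,0],[0,0,0,0,0,0,0]]]'

```text
time_s: 17.4
tcp_pos: [0.6371, 0.0105, 0.3239]
ee_rot: [[0.028, -0.006, -1.0], [0.98, -0.199, 0.029], [-0.199, -0.98, 0.0]]
wrist_force: [-1.0, 0.1, 0.0]
gripper_width: 0.003
```

>>> step_arm --moves '[[[0,0,0,0,0,0,0],[0,0,0,0,0,0,0],[0,0,0,0,0,0,0],[0,0,0,0,0,0,0],[0,0,0,0,0,0,0]]]'

```text
time_s: 17.82
tcp_pos: [0.6371, 0.0106, 0.3239]
ee_rot: [[0.028, -0.006, -1.0], [0.98, -0.199, 0.029], [-0.199, -0.98, 0.0]]
wrist_force: [0.9, -0.2, 0.9]
gripper_width: 0.003
```

```bash

python3 - <<'E'
from m import *
shift([.636,-.011,.275])
c=cap('scene')
overlay(c,[],(200,160,370,300),4.5,'o20.png')
w=cap('wrist','w20.png')
E
```

```text
t 17.82 tcp [0.6371 0.0106 0.3239] F [ 0.85 -0.2   0.93] w 0.003 shift cm [-1.15  5.22  0.05]
[[0.028, -0.006, -1.0], [0.98, -0.199, 0.029], [-0.199, -0.98, 0.0]]
```

View pics/o20.png

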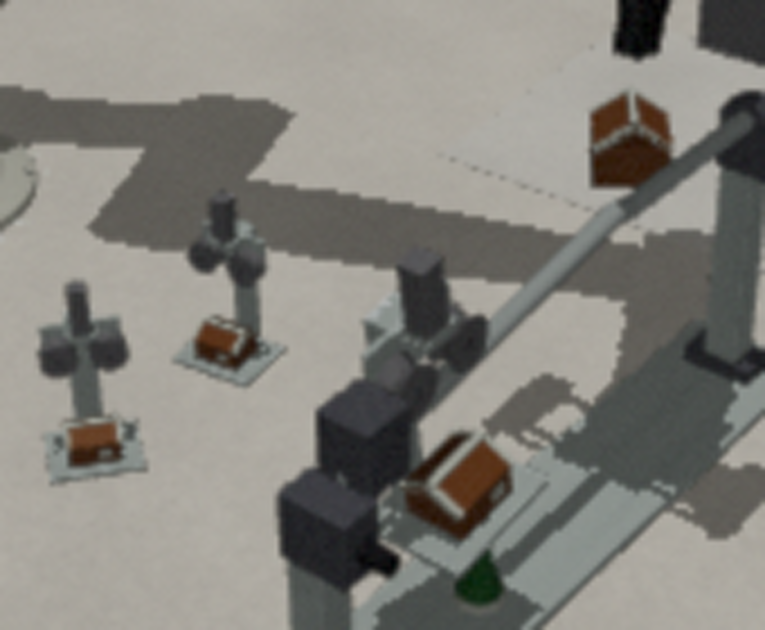

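View pics/w20.png

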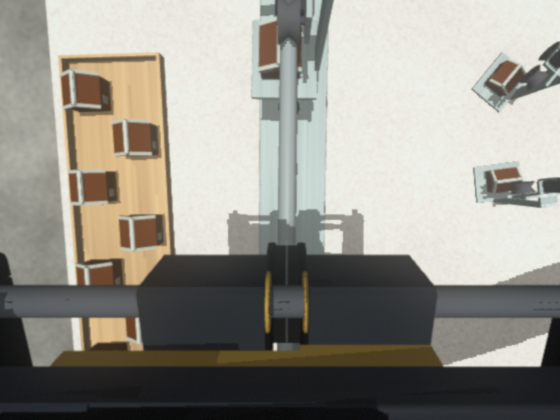

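>>> step_arm --moves '[[[0,0,0,0,0,0,0],[0,0,0,0,0,0,0],[0,0,0,0,0,0,0],[0,0,0,0,0,0,0],[0,0,0,0,0,0,0]]]'

```text
time_s: 18.33
tcp_pos: [0.6372, 0.0105, 0.3239]
ee_rot: [[0.028, -0.006, -1.0], [0.98, -0.199, 0.029], [-0.199, -0.98, -0.0]]
wrist_force: [0.3, -0.7, -0.2]
gripper_width: 0.005
```

>>> step_arm --moves '[[[0,0,0,0,0,0,0],[0,0,0,0,0,0,0],[0,0,0,0,0,0,0],[0,0,0,0,0,0,0],[0,0,0,0,0,0,0]]]'

```text
time_s: 18.75
tcp_pos: [0.6371, 0.0105, 0.3239]
ee_rot: [[0.028, -0.006, -1.0], [0.98, -0.199, 0.029], [-0.199, -0.98, 0.0]]
wrist_force: [-1.0, -0.2, 0.9]
gripper_width: 0.004
```

```bash

python3 - <<'E'
from m import *
c=cap('scene','s21.png')
overlay(c,[],(200,160,370,300),4.5,'o21.png')
d=cv2.absdiff(cv2.imread('pics/o20.png'),cv2.imread('pics/o21.png'));print('diff',d.max(),d.mean())
t=cap('top')
overlay(t,[],(210,140,400,280),4,'t21.png')
E
```

```text
diff 35 0.9996597157381472
```

View pics/o21.png

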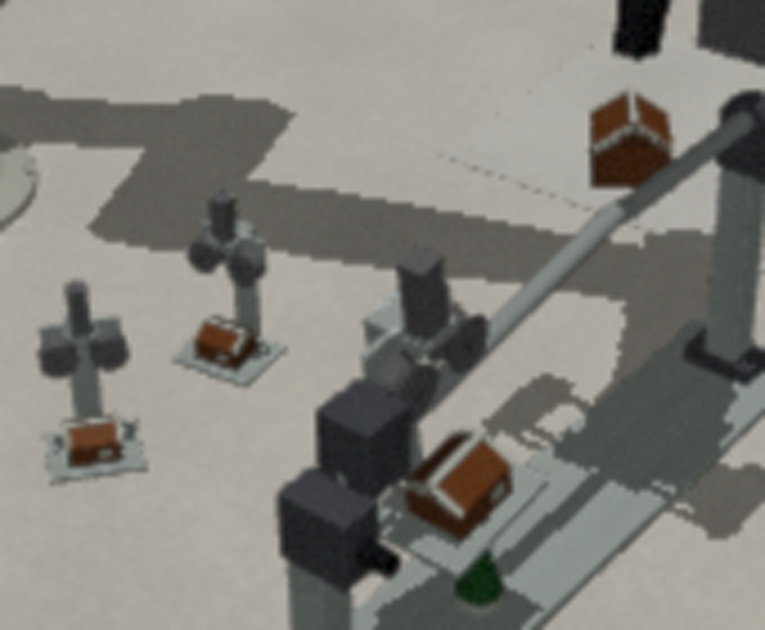

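View pics/s21.png

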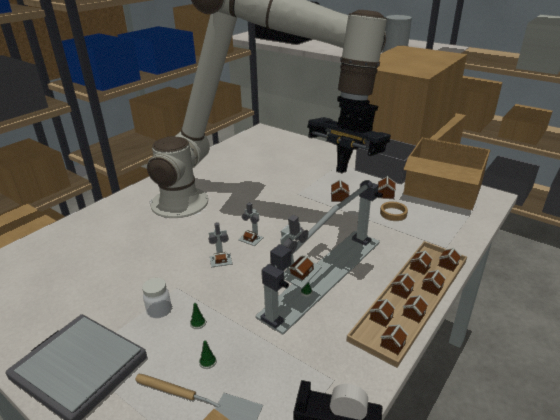

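```bash
python3 -c "
from h import *
print(r.finish_job()); print(r.sense()['time_s'])"
```

```text
the job is handed in; nothing more can be done
None
the job is handed in; nothing more can be done
```

The hanger is on the rail, resting against the stop, and the job is handed in at about 19 s of the 72 s allowed. `finish_job` reports no verdict, so what follows is my own evidence.

- **Picking it up:** I took the full-size hanger, whose tray measured about 84 × 68 mm, and left the two smaller look-alikes alone. By sight the rail was clamped about 9 mm high and 9 mm farther out.
- **Loading the rail:** I hooked the hanger on at stand y of about 105 mm and lowered it in 0.6–1.5 mm steps. Wrist z force went from about -5 N to +1 N, so the rail carried roughly 6 N while I still held the knob.
- **Over the hump:** I let go on the level part and saw it hang upright on its own. I then pushed it low on the knob with the closed fingers, and the wrist force along the rail read at most 1.5 N. I stopped with its middle at about y = 5–8 mm; it rolled on untouched, and I backed off and up.
- **Last checks:** Two scene pictures about 0.9 s apart show it upright and in the same place, with its lower wheel against the stop. The bystanders looked unmoved and the gripper was well clear.
- **Not checked or in disagreement:**
  - I did not measure the final resting position in numbers, only by picture.
  - The scene camera disagreed with the top and wrist cameras by 5–10 mm on positions, so I relied on the wrist camera.
  - Force readings carried about 1 N of noise.

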